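# Contact check of excavated coins

## Robot

A 6-joint arm with a two-finger parallel gripper is mounted at the origin on the work surface. World frame = base frame: x ahead of the robot, y to its left, z up, the work surface at z = 0. Lengths are in m, angles in rad, forces in N, time in s.
With the tool pointing down it reaches from about 0.35 to 0.875 m from the base axis. Payload 15.5 kg.
Tool frame: the origin (TCP) lies on the centre line of the jaws, within the pads' length; the fingertips stand 8 mm ahead of it and the grasp point (between the pads) lies 11 mm behind it; z points along the fingers, y is the line along which they close (so a half turn about z gives the same grasp; the last joint's range is limited). The gripper opens to 85 mm and grips with 20 to 120 N. Pads are 22 mm wide; open, the fingers measure 114 mm over their backs; the gripper's body (76 mm by 85 mm) begins 54 mm behind the grasp point. The pads swing forward as they close: fully open they stand 13 mm farther back than shut.
Start: joints at [-1.331, 0.494, 1.345, -0, 1.302, -0.096], TCP at [0.206, -0.59, 0.216] pointing down, gripper open.
Joint ranges: [-2.91, 2.91], [-0.82, 2.16], [0.22, 2.67], [-1.22, 4.37], [0.12, 2.79], [-3.08, 3.08]. Speed limits (rad/s): [1.89, 1.89, 2.57, 3.01, 3.01, 3.01].

## Interface

Orientations are given as a unit quaternion [x, y, z, w].
In Python, from rig import ctrl gives the robot as it stands.
- The arm moves only by the tool apply_moves, never from a script. Its argument "series" is a list of rows, each a list of 7 numbers: the shift along the tool's x, y, z in mm, then the turn, a rotation vector about the tool's x, y, z in rad, then the opening, from 0 (shut) to 1 (fully open). In form: [[dx, dy, dz, ax, ay, az, grip], ...]. A call has 1 to 8 rows; each row shifts and turns the commanded pose from where the row before left it, along the tool's axes as they then stand; what a row does not reach is not made up. A row lasts 1/12 s, in which the tool goes at most 41.7 mm and 7.16 degrees, less where a joint would pass 70% of its speed; a pose out of reach is approached as far as the arm can. A call is refused whole if a number of a shift passes 41.7 or a number of a turn 0.125, either way. A call with a gripper value outside its range is refused whole. The fingers move at their own pace and stop on an object; "newtons" is the grip in N (left out, the last holds). Time passes only in rows, so rows that do not move let the fingers close. It gives the time, the measured TCP pose, the force, the opening and the grip force at its end, in the units of the state.
- ctrl.get_obs(): the state, without advancing time (a new reading comes with each control period).
- ctrl.snapshot(name): name is "scene" or "side" or "wrist"; returns (picture, depth): 480x640x3 uint8, red, green, blue; 480x640 float32, m along the optical axis (not along the pixel's ray), 0 where there is no reading.
- ctrl.camera_model(name): a dict with "vfov" (degrees; the focal length in pixels is half the picture's height over the tangent of half this angle, whatever the lens; pixels are square), "cx", "cy" (the principal point, pixels), "eye" and "rotation" of the camera in the world. Camera axes: x right, y down, z forward; pixel columns grow to the right and rows downward; lengths in m; the calibration is good to about 2 mm. A picture is of the moment at which its call begins: read the wrist's pose just before it. camera_model takes no time and is no camera call; for the wrist camera it gives the pose at the moment of the call.
- ctrl.close_job(): hands the job in; it is judged then, once.
The state is a dict: "t": time; "q": joint angles; "dq": joint speeds; "effort": joint torques, N m; "eef_pos": TCP position; "orientation": TCP orientation; "ft_force": force on the tool from outside, world axes, zero at the start; "torque": the same for the moment, N m; "width": finger opening in m; "grasp_force": force on a finger pad.
Only numpy, scipy, OpenCV 4.12 (cv2) and the standard library are available. Lean on these libraries where they do the work, as an engineer would, in place of code of your own. Each camera call takes 0.05 s, during which the arm holds its last target. There are 200 camera calls.

## Task

Load the contact tray by setting each of the bronze coins lying on the white sheet flat into its own pocket of its own size, large coins in the large pockets and small ones in the small. Then take the test probe from its stand, push it fully home in the tray's brass terminal, and, with it there, hold the meter's button fully down for about a second and let it go. Finally put the probe back fully home in its stand, with all the coins still in their pockets and the other things on the bench left where they were.

Things in the scene. Friction and masses are not known exactly. Their poses are not given: they have to be found in the camera images.
- coin_large0: large cast bronze coin, a greenish-brown disc 36 mm in diameter and 10 mm thick, about 75 g, lying flat on the bench; origin at its centre (5 mm above what it lies on), z is its axis. May be absent
- coin_large1: large cast bronze coin, a greenish-brown disc 36 mm in diameter and 10 mm thick, about 75 g, lying flat on the bench; origin at its centre (5 mm above what it lies on), z is its axis. May be absent
- coin_large2: large cast bronze coin, a greenish-brown disc 36 mm in diameter and 10 mm thick, about 75 g, lying flat on the bench; origin at its centre (5 mm above what it lies on), z is its axis. May be absent
- coin_small0: small cast bronze coin, a greenish-brown disc 24 mm in diameter and 8 mm thick, about 28 g, lying flat on the bench; origin at its centre (4 mm above what it lies on), z is its axis. May be absent
- coin_small1: small cast bronze coin, a greenish-brown disc 24 mm in diameter and 8 mm thick, about 28 g, lying flat on the bench; origin at its centre (4 mm above what it lies on), z is its axis. May be absent
- coin_small2: small cast bronze coin, a greenish-brown disc 24 mm in diameter and 8 mm thick, about 28 g, lying flat on the bench; origin at its centre (4 mm above what it lies on), z is its axis. May be absent
- pocket_large0 (a point): centre of the mouth of a large pocket (42 mm square, 8 mm deep), level with the tray's top (16 mm above the bench); axes as the tray's. Tray: fixed aluminium plate 130 (x) by 190 (y) mm, 16 mm high; large pockets at tray x +31 mm (far row), small at -31 mm (near row), both at y -60, 0, +60 mm about its centre
- pocket_small0 (a point): centre of the mouth of a small pocket (30 mm square, 8 mm deep), level with the tray's top; axes as the tray's
- pocket_large1 (a point): centre of the mouth of a large pocket (42 mm square, 8 mm deep), level with the tray's top (16 mm above the bench); axes as the tray's. 
- pocket_small1 (a point): centre of the mouth of a small pocket (30 mm square, 8 mm deep), level with the tray's top; axes as the tray's
- pocket_large2 (a point): centre of the mouth of a large pocket (42 mm square, 8 mm deep), level with the tray's top (16 mm above the bench); axes as the tray's. 
- pocket_small2 (a point): centre of the mouth of a small pocket (30 mm square, 8 mm deep), level with the tray's top; axes as the tray's
- terminal (a point): centre of the mouth of the round opening in the top of the brass terminal block (36 mm square, 32 mm high, fixed on the tray's +y end, 115 mm from the tray's centre), 32 mm above the bench; 9.5 mm in diameter with a small chamfer, 28 mm deep, straight down
- stand_hole (a point): centre of the mouth of the round hole in the middle of the probe stand's top (a fixed grey plastic block 44 mm square and 32 mm high on a 64 mm square black foot), 32 mm above the bench; 9.5 mm in diameter with a small chamfer, 28 mm deep, straight down
- probe: test probe, 40 g: a thin steel pin 8 mm in diameter and 25 mm long with a tapered tip, below a round black handle 18 mm in diameter and 45 mm long (a steel band on it). Origin at the pin's tip; z along the pin up to the handle; the handle begins, with a flat shoulder, at z = 25 mm and ends at z = 70 mm. At the start it is fully home in the stand (shoulder on its top)
- read_top (a point): centre of the top of the meter's round white push button (28 mm across, on a black housing), which stands on the front part of the meter, a fixed grey box 110 (x) by 140 (y) mm, 45 mm high, with a dark display behind the button; it is pressed straight down
- read (a joint): travel of the button: 0 up, 0.006 m fully down; a spring, 5 N when fully down, which returns when let go
- weight: brass paperweight, 34 mm across, 40 mm tall, round; stands among the coins; loose bystander, not part of the job; origin on its axis at the underside
- bowl: white ceramic bowl, 90 mm across, 40 mm tall; loose bystander, not part of the job; origin on its axis at the underside
- jar: amber glass jar with steel lid, 52 mm across, 65 mm tall; loose bystander, not part of the job; origin on its axis at the underside
- flask: clear plastic bottle with white cap, 54 mm across, 115 mm tall; loose bystander, not part of the job; origin on its axis at the underside
- lump: lump of earth with coins stuck in it, 80 mm across, 58 mm tall; loose bystander, not part of the job; origin on its axis at the underside
- brush: flat paint brush with wooden handle, 200 mm long, 42 mm wide, 20 mm high, lying flat along its x; loose bystander, not part of the job; origin at its middle
- spatula: steel spatula with wooden handle, 170 mm long, 65 mm wide, 20 mm high, lying flat along its x; loose bystander, not part of the job; origin at its middle
Not all that is in view belongs to the job. What is shaped like the part that bears read_top but purple is not meant.

How it is judged:
On the way, in this order (a step that is already met when the one before it is completed fails the run):
1. every coin lies in its own pocket of its own size (((horizontal distance between coin_large0 and pocket_large0 below 0.007 m and z of coin_large0 in the frame of pocket_large0 between -0.008 and -0.0005 m) or (horizontal distance between coin_large0 and pocket_large1 below 0.007 m and z of coin_large0 in the frame of pocket_large1 between -0.008 and -0.0005 m) or (horizontal distance between coin_large0 and pocket_large2 below 0.007 m and z of coin_large0 in the frame of pocket_large2 between -0.008 and -0.0005 m)) and ((horizontal distance between coin_large1 and pocket_large0 below 0.007 m and z of coin_large1 in the frame of pocket_large0 between -0.008 and -0.0005 m) or (horizontal distance between coin_large1 and pocket_large1 below 0.007 m and z of coin_large1 in the frame of pocket_large1 between -0.008 and -0.0005 m) or (horizontal distance between coin_large1 and pocket_large2 below 0.007 m and z of coin_large1 in the frame of pocket_large2 between -0.008 and -0.0005 m)) and ((horizontal distance between coin_large2 and pocket_large0 below 0.007 m and z of coin_large2 in the frame of pocket_large0 between -0.008 and -0.0005 m) or (horizontal distance between coin_large2 and pocket_large1 below 0.007 m and z of coin_large2 in the frame of pocket_large1 between -0.008 and -0.0005 m) or (horizontal distance between coin_large2 and pocket_large2 below 0.007 m and z of coin_large2 in the frame of pocket_large2 between -0.008 and -0.0005 m)) and ((horizontal distance between coin_small0 and pocket_small0 below 0.007 m and z of coin_small0 in the frame of pocket_small0 between -0.008 and -0.0005 m) or (horizontal distance between coin_small0 and pocket_small1 below 0.007 m and z of coin_small0 in the frame of pocket_small1 between -0.008 and -0.0005 m) or (horizontal distance between coin_small0 and pocket_small2 below 0.007 m and z of coin_small0 in the frame of pocket_small2 between -0.008 and -0.0005 m)) and ((horizontal distance between coin_small1 and pocket_small0 below 0.007 m and z of coin_small1 in the frame of pocket_small0 between -0.008 and -0.0005 m) or (horizontal distance between coin_small1 and pocket_small1 below 0.007 m and z of coin_small1 in the frame of pocket_small1 between -0.008 and -0.0005 m) or (horizontal distance between coin_small1 and pocket_small2 below 0.007 m and z of coin_small1 in the frame of pocket_small2 between -0.008 and -0.0005 m)) and ((horizontal distance between coin_small2 and pocket_small0 below 0.007 m and z of coin_small2 in the frame of pocket_small0 between -0.008 and -0.0005 m) or (horizontal distance between coin_small2 and pocket_small1 below 0.007 m and z of coin_small2 in the frame of pocket_small1 between -0.008 and -0.0005 m) or (horizontal distance between coin_small2 and pocket_small2 below 0.007 m and z of coin_small2 in the frame of pocket_small2 between -0.008 and -0.0005 m))), for 0.2 s.
2. the probe is fully home in the tray's terminal (horizontal distance between probe and terminal below 0.004 m and z of probe in the frame of terminal below -0.021 m and angle between probe's own z axis and vertical below 0.12 rad), for 0.3 s.
3. the button is held down while the probe is home in the terminal (all of step 2 and value of joint read above 0.0042 m), for 0.3 s.
At the end, for the whole second after the job is handed in: every coin present lies down in a pocket of its own size, one to a pocket (centre within 7 mm of the pocket's centre and below the tray's top), the probe stands upright in the stand with its tip at least 21 mm below the hole's mouth and within 4 mm of its axis, the button is up, and all is at rest (all of step 1 and horizontal distance between probe and stand_hole below 0.004 m and z of probe in the frame of stand_hole below -0.021 m and angle between probe's own z axis and vertical below 0.12 rad and value of joint read below 0.002 m and linear speed of each of probe, coin_large0, coin_large1, coin_large2, coin_small0, coin_small1, coin_small2 below 0.02 m/s); the robot touches nothing.
It fails at once if a bystander is shifted by more than 3 cm (distance of any of weight, bowl, jar, flask, lump, brush, spatula from where it was at the start of the episode above 0.03 m).
Of coin_large0, coin_large1, coin_large2, coin_small0, coin_small1, coin_small2 only 4 to 6 are there at a start; the rules pass over those that are not, and their reading is None.
At some moment in a run one of coin_large0, coin_large1, coin_large2, coin_small0, coin_small1, coin_small2 may be knocked a few centimetres aside while the robot is not near it.
It also fails if it takes over 208 s, if anything falls off the work surface, if the arm or the gripper's body presses on something with over 40 N, if the wrist force passes 120 N, or if a joint passes its speed limit or range.

## Working session

There is one attempt and no reset: what is moved stays moved. The work goes in short steps, Python scripts to look and compute and a tool call to move; the robot and the scene stay as the last step left them, time stands still between calls to the robot, and variables do not carry over. Pictures are saved under pics/ and viewed, at most 14 in all, crops included, and the job is handed in when it is done.

Besides the shell and the picture viewer there is one more tool, called after "Emit:" in YAML: its name, and indented under it one key for each argument. apply_moves: Moves the arm, as the interface text tells. Its arguments: {"type":"object","properties":{"series":{"type":"array","items":{"type":"array","items":{"type":"number"}}},"newtons":{"type":"number"}},"required":["series"]}

```bash
mkdir -p pics; ls; cat > h.py <<'E'
import numpy as np, cv2
from rig import ctrl
from scipy.spatial.transform import Rotation as R
def snap(n,name):
    m=ctrl.camera_model(n); p,d=ctrl.snapshot(n)
    cv2.imwrite(f'pics/{name}.png',p[:,:,::-1]); np.savez(f'pics/{name}.npz',p=p,d=d,**{k:np.array(v) for k,v in m.items()})
    return p,d,m
def cloud(d,m):
    f=240/np.tan(np.radians(float(m['vfov']))/2)
    v,u=np.mgrid[:480,:640]
    c=np.stack([(u-m['cx'])/f*d,(v-m['cy'])/f*d,d],-1)
    return c@rot(m).T+np.array(m['eye'])
def rot(m):
    r=np.array(m['rotation']); return r if r.shape==(3,3) else R.from_quat(r).as_matrix()
def load(name):
    z=np.load(f'pics/{name}.npz'); return z['p'],z['d'],{k:z[k] for k in ('vfov','cx','cy','eye','rotation')}
E
python3 - <<'E'
from h import *
print(ctrl.get_obs())
for n in ('scene','side','wrist'):
    p,d,m=snap(n,n+'0'); print(n,m)
E
```

```text
pics
{'t': 0.0, 'q': array([-1.33047126e+00,  4.94192447e-01,  1.34611988e+00,  2.06444678e-06,
        1.30248853e+00, -9.55002698e-02]), 'dq': array([-0.00165904, -0.00060005, -0.0006133 , -0.00055774,  0.00058848,
       -0.00057487]), 'effort': array([-4.71018953e-03, -8.82181406e+01, -3.83869529e+01, -5.72095014e-04,
        1.01420932e-02, -5.98934457e-05]), 'eef_pos': array([ 0.20588316, -0.58972557,  0.21509831]), 'orientation': array([ 9.85935625e-01,  1.67124441e-01, -4.27136604e-05, -6.02589789e-04]), 'ft_force': array([-0.0795696 , -0.29698716,  0.40020859]), 'torque': array([ 0.00227875, -0.03597055,  0.02557035]), 'grasp_force': 0.0, 'width': 0.08544957400870869}
scene {'vfov': 57.61615337645143, 'cx': 322.2247887961042, 'cy': 230.12999843378364, 'eye': array([ 1.02445042, -0.44626804,  1.08700914]), 'rotation': array([ 0.87797267,  0.36375479, -0.12204541, -0.28627149])}
side {'vfov': 48.643524461883345, 'cx': 313.0452975486118, 'cy': 245.2021096972516, 'eye': array([0.45897328, 0.90643454, 0.93720795]), 'rotation': array([-0.02370325,  0.92308621, -0.38355981,  0.01522729])}
wrist {'vfov': 70.00752512147625, 'cx': 313.0088538983892, 'cy': 237.38940459666964, 'eye': array([ 0.27262761, -0.56631225,  0.37237306]), 'rotation': array([ 0.80717624, -0.57310205, -0.08245574,  0.11498525])}
```

View pics/scene0.png

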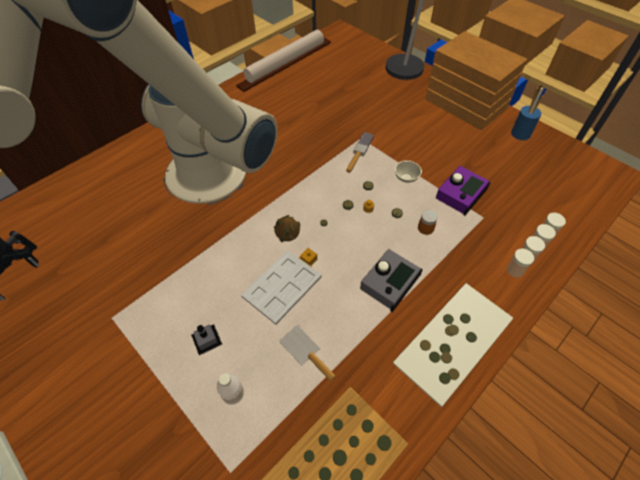

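View pics/side0.png

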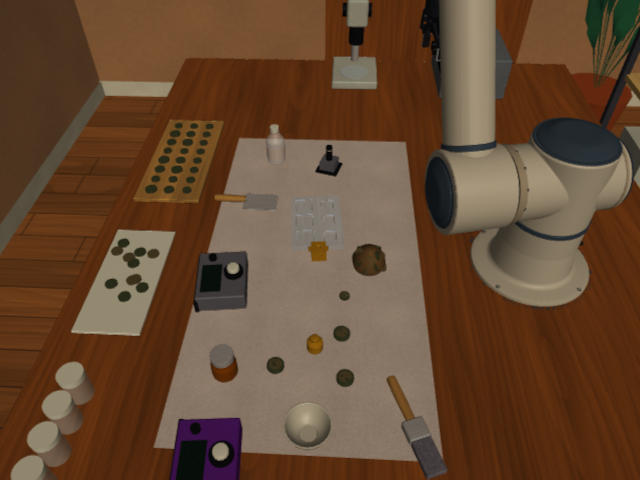

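The side view shows four coins at about (344,296), (342,333), (275,366) and (345,378), with the weight at (315,343). The tray is at (317,222), the terminal at (319,250) and the probe stand at (328,163). The grey meter is at (222,280), and the purple one at (207,450) is a decoy. The coins on the cream card and wooden board lie off the sheet, so they are not part of the job. I'll measure positions from depth.

```bash
python3 - <<'E'
from h import *
A={}
for n in ('scene0','side0'):
    p,d,m=load(n); c=cloud(d,m); A[n]=(p,c)
    z=c[...,2]
    sheet=[(z>-.03)&(z<.02)&(c[...,0]>.2)&(c[...,0]<.85)&(abs(c[...,1])<.6)][0]
    print(n,'z median',np.median(z[sheet]))
    h=z-np.median(z[sheet])
    inb=(d>0)&(c[...,0]>.2)&(c[...,0]<.85)&(abs(c[...,1])<.7)&(h>.004)&(h<.13)
    # grid-based ortho map 
    k,lab,st,ce=cv2.connectedComponentsWithStats(inb.astype(np.uint8))
    for i in range(1,k):
        if st[i,4]<25: continue
        q=lab==i; x,y=c[q,0],c[q,1]
        print(ce[i].round(),st[i,4],'x %.3f..%.3f y %.3f..%.3f h95 %.4f c %.4f %.4f'%(x.min(),x.max(),y.min(),y.max(),np.percentile(h[q],95),(x.min()+x.max())/2,(y.min()+y.max())/2),p[q].mean(0).round())
p,_,_=load('scene0'); q,_,_=load('side0')
a=cv2.resize(p[140:250,260:450],None,fx=4,fy=4,interpolation=2)[:,:,::-1]
b=cv2.resize(q[270:410,250:440],None,fx=4,fy=4,interpolation=2)[:,:,::-1]
cv2.imwrite('pics/c1.png',b)
E
```

```text
scene0 z median 0.0009207257180909867
[360. 150.] 411 x 0.245..0.355 y 0.336..0.541 h95 0.0228 c 0.3002 0.4383 [134. 114.  90.]
[408. 171.] 464 x 0.437..0.547 y 0.415..0.539 h95 0.0409 c 0.4920 0.4773 [140. 130. 105.]
[462. 190.] 1541 x 0.595..0.739 y 0.454..0.651 h95 0.0585 c 0.6670 0.5527 [79. 46. 83.]
[368. 185.] 83 x 0.410..0.456 y 0.325..0.367 h95 0.0132 c 0.4333 0.3457 [99. 91. 63.]
[348. 205.] 88 x 0.426..0.464 y 0.217..0.254 h95 0.0125 c 0.4453 0.2354 [91. 84. 56.]
[369. 206.] 115 x 0.473..0.519 y 0.254..0.302 h95 0.0404 c 0.4959 0.2780 [132.  94.  32.]
[397. 213.] 90 x 0.556..0.597 y 0.301..0.338 h95 0.0138 c 0.5765 0.3195 [95. 88. 59.]
[428. 222.] 382 x 0.633..0.707 y 0.312..0.414 h95 0.0672 c 0.6702 0.3631 [125. 105.  84.]
[287. 229.] 527 x 0.330..0.425 y -0.012..0.076 h95 0.0581 c 0.3774 0.0322 [73. 57. 33.]
[324. 223.] 39 x 0.431..0.452 y 0.121..0.144 h95 0.0100 c 0.4416 0.1322 [91. 83. 57.]
[283. 285.] 3108 x 0.439..0.591 y -0.210..0.025 h95 0.0239 c 0.5150 -0.0923 [174. 166. 147.]
[391. 279.] 2168 x 0.648..0.788 y 0.038..0.217 h95 0.0573 c 0.7176 0.1276 [77. 74. 68.]
[
[... 1133 characters left out ...]
. 333.] 199 x 0.427..0.461 y 0.216..0.255 h95 0.0124 c 0.4439 0.2353 [52. 47. 29.]
[315. 344.] 259 x 0.483..0.516 y 0.259..0.293 h95 0.0390 c 0.4992 0.2759 [117.  77.  16.]
[223. 363.] 852 x 0.651..0.702 y 0.313..0.365 h95 0.0666 c 0.6762 0.3387 [94. 71. 52.]
[275. 365.] 234 x 0.559..0.596 y 0.302..0.338 h95 0.0125 c 0.5776 0.3201 [52. 48. 29.]
[345. 377.] 244 x 0.418..0.452 y 0.323..0.362 h95 0.0124 c 0.4351 0.3424 [52. 48. 29.]
[418. 435.] 1914 x 0.258..0.355 y 0.341..0.534 h95 0.0209 c 0.3067 0.4376 [86. 72. 60.]
[308. 425.] 1763 x 0.459..0.547 y 0.416..0.505 h95 0.0401 c 0.5026 0.4605 [125. 114.  93.]
[208. 449.] 4075 x 0.614..0.737 y 0.440..0.572 h95 0.0637 c 0.6755 0.5057 [44. 22. 49.]
```

View pics/c1.png

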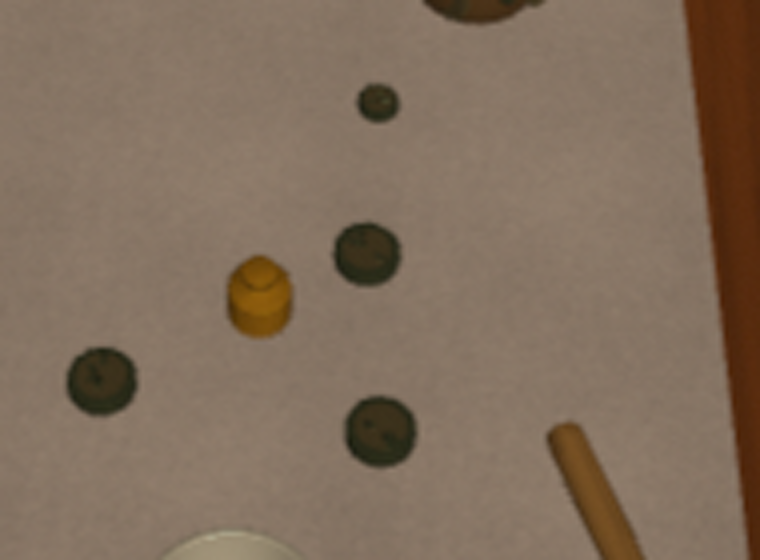

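```bash
cat >> h.py <<'E'
def tray(c,z0,box=(.40,.63,-.26,.07)):
    h=c[...,2]-z0
    q=(h>.011)&(h<.021)&(c[...,0]>box[0])&(c[...,0]<box[1])&(c[...,1]>box[2])&(c[...,1]<box[3])
    return c[q]
def need(x,y,z,yaw):  # print total tool-frame shift and turn to reach world target, tool down
    o=ctrl.get_obs(); r=R.from_quat(o['orientation']); M=r.as_matrix()
    Y=np.radians(yaw); T=np.array([[np.cos(Y),np.sin(Y),0],[np.sin(Y),-np.cos(Y),0],[0,0,-1]])
    rv=R.from_matrix(M.T@T).as_rotvec(); dp=(np.array([x,y,z])-o['eef_pos'])
    print('t %.1f'%o['t'],'pos',o['eef_pos'].round(4),'shift(now axes)',(M.T@dp*1000).round(1),'shift(target axes)',(T.T@dp*1000).round(1),'turn',rv.round(4),'w %.4f'%o['width'])
E
python3 - <<'E'
from h import *
for n in ('scene0','side0'):
    p,d,m=load(n); c=cloud(d,m); 
    q=tray(c,.001); print(n,len(q),cv2.minAreaRect(q[:,:2].astype(np.float32)*1000))
    h=c[...,2]
    for nm,zl,zh,b in (('term',.028,.038,(.45,.58,-.02,.06)),('stand',.027,.038,(.44,.55,-.42,-.28)),('probe',.065,.085,(.44,.55,-.42,-.28)),('btn',.054,.075,(.64,.8,.0,.22))):
        k=(h>zl)&(h<zh)&(c[...,0]>b[0])&(c[...,0]<b[1])&(c[...,1]>b[2])&(c[...,1]<b[3])
        if nm=='btn': k&=(p.min(-1)>110)
        if k.sum()>3: print(nm,k.sum(),c[k].mean(0).round(4),cv2.minAreaRect(c[k][:,:2].astype(np.float32)*1000))
m=ctrl.camera_model('wrist');o=ctrl.get_obs();M=R.from_quat(o['orientation']).as_matrix()
print(M.T@(m['eye']-o['eef_pos']),M.T@rot(m))
need(.45,.0,.30,90)
E
```

```text
scene0 2076 ((493.133544921875, -65.59352111816406), (170.7821807861328, 283.52703857421875), 5.842343330383301)
term 138 [0.5065 0.0038 0.0327] ((505.325927734375, 4.578397750854492), (38.507755279541016, 36.5672607421875), 5.273696422576904)
stand 225 [ 0.4974 -0.353   0.0319] ((494.0605163574219, -352.1920166015625), (43.794944763183594, 46.07034683227539), 72.99974822998047)
probe 56 [ 0.4952 -0.3527  0.0749] ((493.9942932128906, -352.34893798828125), (15.529385566711426, 17.46487808227539), 40.06938552856445)
btn 70 [0.6916 0.1117 0.0663] ((689.385009765625, 113.76361083984375), (22.282962799072266, 32.11514663696289), 40.07322692871094)
side0 1857 ((504.84002685546875, -63.383087158203125), (151.04185485839844, 299.61737060546875), 12.239754676818848)
term 167 [0.5045 0.0056 0.0325] ((504.3675537109375, 5.5059814453125), (35.73654556274414, 38.49272155761719), 7.165665149688721)
stand 138 [ 0.4917 -0.3483  0.0318] ((491.4353942871094, -352.57940673828125), (51.19290542602539, 45.875267028808594), 71.94092559814453)
probe 39 [ 0.4914 -0.3508  0.0732] ((493.014404296875, -350.7953186035156), (21.82246208190918, 16.593528747558594), 57.52313995361328)
btn 75 [0.6914 0.1132 0.067 ] ((691.203857421875, 110.66429138183594), (24.546417236328125, 21.771577835083008), 86.93453979492188)
[ 0.07074777 -0.00031392 -0.1572037 ] [[-1.29292887e-05 -9.59932833e-01 -2.80230185e-01]
 [ 9.99999977e-01  4.82190095e-05 -2.11313063e-04]
 [ 2.16358770e-04 -2.80230181e-01  9.59932810e-01]]
t 0.1 pos [ 0.2059 -0.5898  0.2152] shift(now axes) [ 424.8 -476.5  -84.3] shift(target axes) [589.8 244.1 -84.8] turn [-8.000e-04 -6.000e-04 -1.235e+00] w 0.0851
```

Emit:
apply_moves:
  series:
    - [0, 0, -12, 0, 0, -0.12, 0.6]
    - [0, 0, -12, 0, 0, -0.12, 0.6]
    - [0, 0, -12, 0, 0, -0.12, 0.6]
    - [0, 0, -12, 0, 0, -0.12, 0.6]
    - [0, 0, -12, 0, 0, -0.12, 0.6]
    - [0, 0, -12, 0, 0, -0.12, 0.6]
    - [0, 0, -12, 0, 0, -0.12, 0.6]
    - [0, 0, 0, 0, 0, -0.12, 0.6]

```text
t: 0.82
eef_pos: [0.2062, -0.5908, 0.3019]
orientation: [0.796, 0.606, -0.001, 0.001]
ft_force: [-0.3, 0.2, -0.4]
width: 0.0514
grasp_force: 0.0
```

Emit:
apply_moves:
  series:
    - [0, 0, 0, 0, 0, -0.12, 0.6]
    - [0, 0, 0, 0, 0, -0.12, 0.6]
    - [0, 0, 0, 0, 0, -0.125, 0.6]
    - [25, 20, 0, 0, 0, 0, 0.6]
    - [35, 20, 0, 0, 0, 0, 0.6]
    - [35, 20, 0, 0, 0, 0, 0.6]
    - [35, 20, 0, 0, 0, 0, 0.6]
    - [35, 20, 0, 0, 0, 0, 0.6]

```text
t: 1.48
eef_pos: [0.2909, -0.4149, 0.2994]
orientation: [0.675, 0.738, 0.0, -0.0]
ft_force: [0.4, -1.2, 0.2]
width: 0.0512
grasp_force: 0.0
```

```bash
python3 - <<'E'
from h import *
need(.52,-.03,.30,96)
E
```

```text
t 1.5 pos [ 0.2909 -0.4149  0.2994] shift(now axes) [362.9 262.5  -0.4] shift(target axes) [358.9 268.   -0.6] turn [-0.0001 -0.0004 -0.0152] w 0.0512
```

Emit:
apply_moves:
  series:
    - [40, 30, 0, 0, 0, -0.015, 0.6]
    - [40, 30, 0, 0, 0, 0, 0.6]
    - [40, 30, 0, 0, 0, 0, 0.6]
    - [40, 30, 0, 0, 0, 0, 0.6]
    - [40, 30, 0, 0, 0, 0, 0.6]
    - [40, 30, 0, 0, 0, 0, 0.6]
    - [40, 30, 0, 0, 0, 0, 0.6]
    - [40, 30, 0, 0, 0, 0, 0.6]

```text
t: 2.15
eef_pos: [0.4627, -0.1289, 0.2997]
orientation: [0.669, 0.743, -0.0, 0.0]
ft_force: [0.2, -1.3, -0.4]
width: 0.0513
grasp_force: 0.0
```

Emit:
apply_moves:
  series:
    - [30, 20, 0, 0, 0, 0, 0.6]
    - [8, 6, 0, 0, 0, 0, 0.6]
    - [0, 0, 0, 0, 0, 0, 0.6]
    - [0, 0, 0, 0, 0, 0, 0.6]

```text
t: 2.48
eef_pos: [0.4839, -0.0903, 0.2995]
orientation: [0.668, 0.744, -0.0, -0.0]
ft_force: [0.7, -0.6, -0.6]
width: 0.0511
grasp_force: 0.0
```

```bash
python3 - <<'E'
from h import *
need(.52,-.03,.30,96)
snap('wrist','w1')
E
```

```text
t 2.5 pos [ 0.4839 -0.0903  0.2995] shift(now axes) [56.1 42.3 -0.6] shift(target axes) [56.2 42.2 -0.5] turn [-0.0006  0.0001  0.0018] w 0.0511
```

View pics/w1.png

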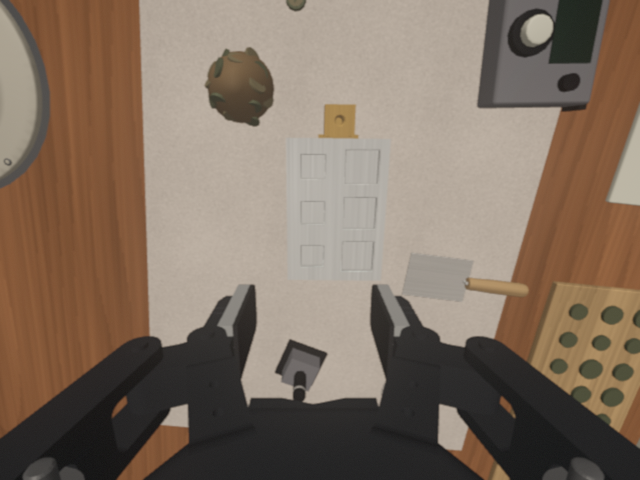

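The wrist view shows the tray at (337,208) with large pockets at about (361,166), (359,212) and (357,256). Small pockets are at (313,166), (312,212) and (312,255). The terminal hole is at (339,120), the button at (537,30) and the probe at (299,388). I'll fit these through depth.

```bash
python3 - <<'E'
from h import *
p,d,m=load('w1'); c=cloud(d,m)
f=240/np.tan(np.radians(float(m['vfov']))/2)
def px(u,v,z):
    r=rot(m)@np.array([(u-m['cx'])/f,(v-m['cy'])/f,1]); e=m['eye']; return (e+r*(z-e[2])/r[2]).round(4)
L=[px(361,166.5,.016),px(359.5,212,.016),px(357,256,.016)]; S=[px(313.5,166,.016),px(312.5,212,.016),px(312,255,.016)]
print(L,S); print('term',px(339.5,120,.032),'btn',px(538,28,.067))
z=c[...,2]; print('sheet z',np.median(z[280:300,320:400]),'tray',np.median(z[140:275,330:338]), 'pocket',np.median(z[205:220,352:368]))
h=z-np.median(z[280:300,320:400])
t=((h>.0125)&(h<.02)); t[:, :270]=0; t[:,400:]=0; t[:136]=0; t[285:]=0
t=cv2.morphologyEx(t.astype(np.uint8),cv2.MORPH_CLOSE,np.ones((25,25)))
t=cv2.morphologyEx(t,cv2.MORPH_OPEN,np.ones((15,15)))
print(cv2.minAreaRect(c[t>0][:,:2].astype(np.float32)*1000),len(c[t>0]))
# pocket floors
fl=((h>.004)&(h<.0112)); fl[:,:296]=0; fl[:,384:]=0; fl[:142]=0; fl[276:]=0
k,lab,st,ce=cv2.connectedComponentsWithStats(cv2.morphologyEx(fl.astype(np.uint8),cv2.MORPH_OPEN,np.ones((5,5))))
for i in range(1,k): 
    if st[i,4]>60:
        print(ce[i].round(1),st[i],px(*(ce[i]),.008), np.median(h[lab==i]).round(4))
tb=(h>.028)&(h<.036); tb[:,:310]=0;tb[:,370:]=0;tb[:95]=0;tb[142:]=0
print('termblock',cv2.minAreaRect(c[tb][:,:2].astype(np.float32)*1000))
E
python3 - <<'E'
import cv2,sys
sys.path.insert(0,'.')
a=cv2.imread('pics/w1.png'); b=cv2.resize(a[95:290,275:400],None,fx=3,fy=3,interpolation=2); cv2.imwrite('pics/c2.png',b)
E
```

```text
[array([ 0.5399, -0.0482,  0.016 ]), array([ 0.5465, -0.1064,  0.016 ]), array([ 0.5519, -0.1673,  0.016 ])] [array([ 0.4802, -0.0539,  0.016 ]), array([ 0.4852, -0.113 ,  0.016 ]), array([ 0.4908, -0.1724,  0.016 ])]
term [0.5047 0.0033 0.032 ] btn [0.6895 0.1095 0.067 ]
sheet z -3.306000614014537e-05 tray 0.01504312902744201 pocket 0.007077732953523208
((489.6546325683594, -113.41790008544922), (76.73231506347656, 190.7729949951172), 5.969083786010742) 8212
[361.8 166.5] [ 346  150   33   34 1095] [ 0.5421 -0.0486  0.008 ] 0.0072
[313.2 166.3] [302 155  24  24 547] [ 0.4799 -0.0549  0.008 ] 0.0072
[359.6 212.7] [344 198  32  31 954] [ 0.5481 -0.109   0.008 ] 0.0072
[312.8 212.3] [302 202  23  22 483] [ 0.4858 -0.115   0.008 ] 0.0071
[357.6 255.5] [342 242  32  28 829] [ 0.554  -0.1692  0.008 ] 0.0072
[312.5 255.4] [302 246  22  20 432] [ 0.4919 -0.1757  0.008 ] 0.0071
termblock ((505.3981018066406, 3.2497615814208984), (35.739601135253906, 35.78569412231445), 6.106932640075684)
```

View pics/c2.png

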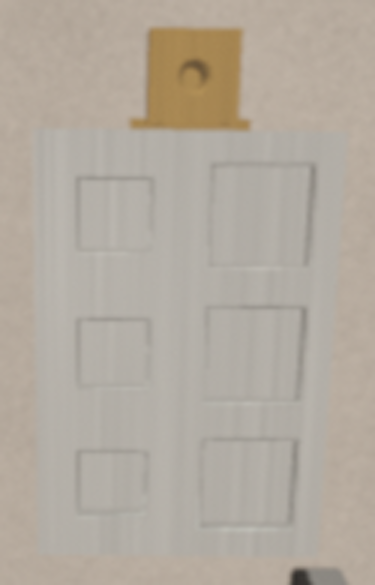

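Emit:
apply_moves:
  series:
    - [40, 4, 0, 0, 0, 0, 0.6]
    - [40, 4, 0, 0, 0, 0, 0.6]
    - [40, 4, 0, 0, 0, 0, 0.6]
    - [40, 4, 0, 0, 0, 0, 0.6]
    - [40, 4, 0, 0, 0, 0, 0.6]
    - [40, 4, 0, 0, 0, 0, 0.6]
    - [40, 4, 0, 0, 0, 0, 0.6]
    - [40, 4, 0, 0, 0, 0, 0.6]

```text
t: 3.2
eef_pos: [0.4824, 0.2315, 0.2998]
orientation: [0.67, 0.743, -0.0, 0.0]
ft_force: [1.4, -0.3, 0.6]
width: 0.051
grasp_force: 0.0
```

Emit:
apply_moves:
  series:
    - [40, 4, 0, 0, 0, 0, 0.6]
    - [40, 4, 0, 0, 0, 0, 0.6]
    - [10, 2, 0, 0, 0, 0, 0.6]
    - [0, 0, 0, 0, 0, 0, 0.6]
    - [0, 0, 0, 0, 0, 0, 0.6]

```text
t: 3.62
eef_pos: [0.4833, 0.3206, 0.2994]
orientation: [0.669, 0.743, -0.0, 0.0]
ft_force: [-0.6, 0.0, 0.1]
width: 0.051
grasp_force: 0.0
```

```bash
cat >> h.py <<'E'
def coins(name,box=(.36,.64,.08,.41)):
    p,d,m=load(name); c=cloud(d,m); z=c[...,2]
    inb=(d>0)&(c[...,0]>box[0])&(c[...,0]<box[1])&(c[...,1]>box[2])&(c[...,1]<box[3])
    z0=np.median(z[inb&(abs(z)<.004)]); h=z-z0
    k,lab,st,ce=cv2.connectedComponentsWithStats((inb&(h>.004)&(h<.05)).astype(np.uint8))
    for i in range(1,k):
        q=lab==i
        if st[i,4]<40: continue
        t=np.percentile(h[q],90); q&=h>t-.002
        (u,v),r=cv2.minEnclosingCircle(np.argwhere(q)[:,::-1].astype(np.float32))
        f=240/np.tan(np.radians(float(m['vfov']))/2)
        (x,y),rr=cv2.minEnclosingCircle((c[q][:,:2]*1000).astype(np.float32))
        print('px',(round(u),round(v)),'n',q.sum(),'h %.4f'%t,'centroid',c[q][:,:2].mean(0).round(4),'circle',round(x,1),round(y,1),'r',round(rr,1))
    print('z0',z0.round(4))
E
python3 - <<'E'
from h import *
p,d,m=load('w1'); c=cloud(d,m)
for u,v in ((247,290),(240,300),(380,290),(388,300),(250,288)): print(u,v,c[v,u].round(4))
need(.44,.131,.05,96)
snap('wrist','w2'); coins('w2')
E
```

```text
247 290 [ 0.4552 -0.0817  0.3281]
240 300 [ 0.4539 -0.0824  0.3359]
380 290 [ 0.5094 -0.076   0.3279]
388 300 [ 0.5107 -0.0759  0.3369]
250 288 [ 0.4559 -0.0821  0.3251]
t 3.6 pos [0.4833 0.3206 0.2994] shift(now axes) [-183.9  -62.7  249.6] shift(target axes) [-184.   -62.8  249.4] turn [-0.0004  0.0007 -0.0001] w 0.0510
px (279, 173) n 472 h 0.0107 centroid [0.4362 0.3425] circle 436.0 342.4 r 17.7
px (384, 201) n 461 h 0.0109 centroid [0.5772 0.3207] circle 577.3 320.5 r 17.5
px (322, 237) n 149 h 0.0383 centroid [0.4998 0.2719] circle 499.6 271.7 r 9.0
px (279, 251) n 399 h 0.0107 centroid [0.4448 0.236 ] circle 445.0 235.9 r 17.6
px (271, 318) n 151 h 0.0086 centroid [0.4407 0.1307] circle 440.9 130.6 r 11.6
z0 -0.0004
```

View pics/w2.png

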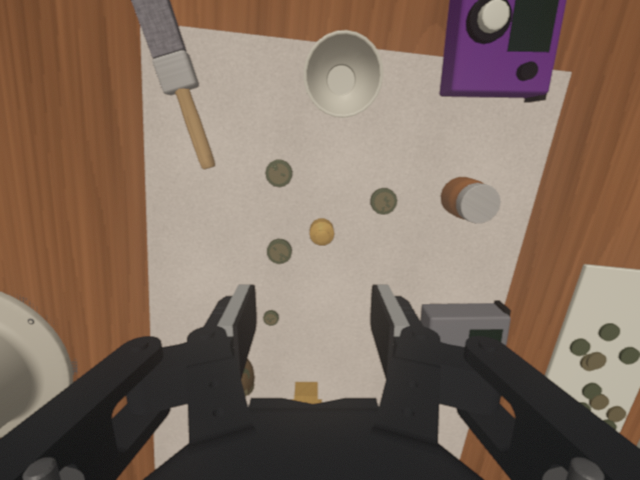

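```bash
python3 - <<'E'
from h import *
for n in ('w1','w2'):
    p,d,m=load(n); c=cloud(d,m)
    for u in (245,252,380):
        print(n,u,[(v,c[v,u].round(3).tolist()) for v in range(280,300,2)])
E
```

```text
w1 245 [(280, [0.399, -0.227, -0.002]), (282, [0.399, -0.23, -0.001]), (284, [0.4, -0.233, -0.001]), (286, [0.453, -0.083, 0.323]), (288, [0.454, -0.082, 0.325]), (290, [0.454, -0.082, 0.328]), (292, [0.454, -0.082, 0.329]), (294, [0.455, -0.082, 0.331]), (296, [0.455, -0.082, 0.332]), (298, [0.456, -0.082, 0.335])]
w1 252 [(280, [0.409, -0.225, -0.0]), (282, [0.41, -0.228, -0.0]), (284, [0.41, -0.232, -0.002]), (286, [0.456, -0.082, 0.323]), (288, [0.457, -0.082, 0.326]), (290, [0.457, -0.082, 0.326]), (292, [0.457, -0.083, 0.326]), (294, [0.457, -0.085, 0.326]), (296, [0.457, -0.085, 0.327]), (298, [0.457, -0.085, 0.328])]
w1 380 [(280, [0.589, -0.199, 0.015]), (282, [0.593, -0.208, 0.001]), (284, [0.594, -0.212, -0.001]), (286, [0.511, -0.077, 0.322]), (288, [0.51, -0.076, 0.326]), (290, [0.509, -0.076, 0.328]), (292, [0.509, -0.077, 0.328]), (294, [0.509, -0.076, 0.332]), (296, [0.508, -0.076, 0.333]), (298, [0.508, -0.076, 0.335])]
w2 245 [(280, [0.399, 0.185, 0.0]), (282, [0.398, 0.181, -0.001]), (284, [0.399, 0.178, -0.0]), (286, [0.453, 0.329, 0.323]), (288, [0.453, 0.329, 0.325]), (290, [0.454, 0.329, 0.327]), (292, [0.454, 0.329, 0.329]), (294, [0.454, 0.328, 0.329]), (296, [0.455, 0.329, 0.334]), (298, [0.455, 0.329, 0.334])]
w2 252 [(280, [0.409, 0.186, -0.001]), (282, [0.408, 0.182, -0.003]), (284, [0.409, 0.18, 0.0]), (286, [0.456, 0.329, 0.324]), (288, [0.456, 0.329, 0.326]), (290, [0.456, 0.328, 0.325]), (292, [0.456, 0.327, 0.325]), (294, [0.456, 0.327, 0.327]), (296, [0.456, 0.326, 0.326]), (298, [0.457, 0.325, 0.327])]
w2 380 [(280, [0.592, 0.205, -0.0]), (282, [0.593, 0.201, -0.002]), (284, [0.593, 0.2, 0.002]), (286, [0.51, 0.334, 0.322]), (288, [0.509, 0.334, 0.325]), (290, [0.509, 0.334, 0.327]), (292, [0.509, 0.334, 0.329]), (294, [0.508, 0.334, 0.331]), (296, [0.508, 0.335, 0.333]), (298, [0.508, 0.334, 0.334])]
```

Emit:
apply_moves:
  series:
    - [-35, -2, 20, 0, 0, 0, 0.42]
    - [-35, -2, 30, 0, 0, 0, 0.42]
    - [-35, -2, 30, 0, 0, 0, 0.42]
    - [-34, -1, 30, 0, 0, 0, 0.42]
    - [0, 0, 40, 0, 0, 0, 0.42]
    - [0, 0, 40, 0, 0, 0, 0.42]
    - [0, 0, 40, 0, 0, 0, 0.42]
    - [0, 0, 20, 0, 0, 0, 0.42]

```text
t: 4.33
eef_pos: [0.4882, 0.1895, 0.0548]
orientation: [0.67, 0.742, -0.002, -0.001]
ft_force: [-2.0, 0.7, -0.6]
width: 0.0364
grasp_force: 0.0
```

Emit:
apply_moves:
  series:
    - [0, 0, 9, 0, 0, 0, 0.42]
    - [0, 0, 8, 0, 0, 0, 0.42]
    - [0, 0, 3, 0, 0, 0, 0.42]
    - [0, 0, 0, 0, 0, 0, 0.42]

```text
t: 4.67
eef_pos: [0.4905, 0.1919, 0.0386]
orientation: [0.669, 0.743, 0.0, 0.0]
ft_force: [0.0, -0.5, 0.1]
width: 0.0359
grasp_force: 0.0
```

```bash
python3 - <<'E'
from h import *
need(.44,.131,.03,96)
p,d,m=snap('wrist','w3'); c=cloud(d,m)
for u in (258,370,375): print(u,[(v,c[v,u].round(3).tolist()) for v in range(278,300,2)])
E
```

```text
t 4.7 pos [0.4905 0.1919 0.0386] shift(now axes) [-55.3 -56.6   8.5] shift(target axes) [-55.3 -56.6   8.6] turn [ 0.001  -0.0001 -0.0003] w 0.0359
258 [(278, [0.457, 0.176, -0.001]), (280, [0.457, 0.175, -0.001]), (282, [0.465, 0.2, 0.058]), (284, [0.465, 0.2, 0.06]), (286, [0.465, 0.2, 0.062]), (288, [0.466, 0.201, 0.064]), (290, [0.466, 0.2, 0.065]), (292, [0.466, 0.201, 0.069]), (294, [0.467, 0.201, 0.07]), (296, [0.467, 0.2, 0.07]), (298, [0.467, 0.201, 0.074])]
370 [(278, [0.526, 0.184, -0.001]), (280, [0.527, 0.182, -0.001]), (282, [0.526, 0.182, 0.001]), (284, [0.513, 0.206, 0.061]), (286, [0.513, 0.206, 0.062]), (288, [0.512, 0.206, 0.065]), (290, [0.512, 0.205, 0.066]), (292, [0.512, 0.205, 0.068]), (294, [0.511, 0.205, 0.07]), (296, [0.511, 0.205, 0.071]), (298, [0.511, 0.205, 0.074])]
375 [(278, [0.529, 0.184, -0.0]), (280, [0.53, 0.183, -0.0]), (282, [0.53, 0.181, -0.0]), (284, [0.53, 0.18, -0.001]), (286, [0.53, 0.179, 0.0]), (288, [0.53, 0.177, -0.0]), (290, [0.53, 0.176, 0.001]), (292, [0.531, 0.175, -0.0]), (294, [0.516, 0.202, 0.062]), (296, [0.513, 0.205, 0.072]), (298, [0.513, 0.206, 0.074])]
```

View pics/w3.png

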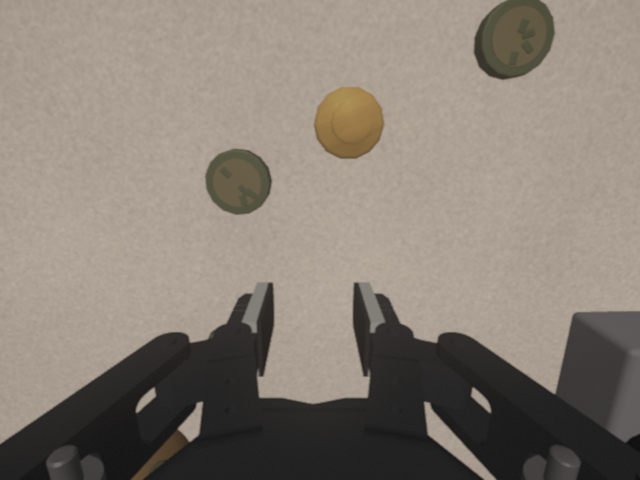

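The touch test will settle where the fingertips are. In this view the small coin is out of sight at lower left, the near large coin is at (238,181), the weight is at (349,122) and another large coin is at (514,38).

Emit:
apply_moves:
  series:
    - [0, 0, 6, 0, 0, 0, 0.42]
    - [0, 0, 6, 0, 0, 0, 0.42]
    - [0, 0, 5, 0, 0, 0, 0.42]
    - [0, 0, 3, 0, 0, 0, 0.42]
    - [0, 0, 0, 0, 0, 0, 0.42]
    - [0, 0, 0, 0, 0, 0, 0.42]

```text
t: 5.22
eef_pos: [0.4898, 0.1923, 0.0177]
orientation: [0.669, 0.743, -0.0, -0.0]
ft_force: [0.5, -0.3, 0.4]
width: 0.0357
grasp_force: 0.0
```

Emit:
apply_moves:
  series:
    - [0, 0, 2, 0, 0, 0, 0.42]
    - [0, 0, 1, 0, 0, 0, 0.42]
    - [0, 0, 1, 0, 0, 0, 0.42]
    - [0, 0, 0, 0, 0, 0, 0.42]

```text
t: 5.55
eef_pos: [0.4899, 0.1923, 0.0138]
orientation: [0.669, 0.743, -0.0, -0.0]
ft_force: [-0.0, 0.7, 0.3]
width: 0.036
grasp_force: 0.0
```

Emit:
apply_moves:
  series:
    - [0, 0, 1, 0, 0, 0, 0.42]
    - [0, 0, 1, 0, 0, 0, 0.42]
    - [0, 0, 0, 0, 0, 0, 0.42]

```text
t: 5.8
eef_pos: [0.4899, 0.1923, 0.0118]
orientation: [0.669, 0.743, -0.0, -0.0]
ft_force: [0.2, 1.1, -0.7]
width: 0.036
grasp_force: 0.0
```

Emit:
apply_moves:
  series:
    - [0, 0, 1, 0, 0, 0, 0.42]
    - [0, 0, 1, 0, 0, 0, 0.42]
    - [0, 0, 0, 0, 0, 0, 0.42]

```text
t: 6.05
eef_pos: [0.4898, 0.1923, 0.0098]
orientation: [0.669, 0.743, -0.0, -0.0]
ft_force: [-0.8, -0.2, -0.0]
width: 0.0356
grasp_force: 0.0
```

Emit:
apply_moves:
  series:
    - [0, 0, 1, 0, 0, 0, 0.42]
    - [0, 0, 1, 0, 0, 0, 0.42]
    - [0, 0, 0, 0, 0, 0, 0.42]

```text
t: 6.3
eef_pos: [0.4899, 0.1923, 0.0078]
orientation: [0.669, 0.743, -0.0, -0.0]
ft_force: [-0.4, -0.5, -0.1]
width: 0.0357
grasp_force: 0.0
```

Emit:
apply_moves:
  series:
    - [0, 0, 1, 0, 0, 0, 0.42]
    - [0, 0, 0, 0, 0, 0, 0.42]

```text
t: 6.47
eef_pos: [0.4899, 0.1923, 0.0068]
orientation: [0.669, 0.743, -0.0, -0.0]
ft_force: [0.8, 0.4, 0.0]
width: 0.0358
grasp_force: 0.0
```

Emit:
apply_moves:
  series:
    - [0, 0, 1, 0, 0, 0, 0.42]
    - [0, 0, 0, 0, 0, 0, 0.42]

```text
t: 6.63
eef_pos: [0.4899, 0.1923, 0.0058]
orientation: [0.669, 0.743, -0.0, -0.0]
ft_force: [0.5, -0.4, 0.8]
width: 0.0359
grasp_force: 0.0
```

Emit:
apply_moves:
  series:
    - [0, 0, 1, 0, 0, 0, 0.42]
    - [0, 0, 0, 0, 0, 0, 0.42]

```text
t: 6.8
eef_pos: [0.4899, 0.1923, 0.0048]
orientation: [0.669, 0.743, -0.0, -0.0]
ft_force: [0.5, -0.2, -0.3]
width: 0.0363
grasp_force: 0.0
```

Emit:
apply_moves:
  series:
    - [0, 0, 1, 0, 0, 0, 0.42]
    - [0, 0, 0, 0, 0, 0, 0.42]

```text
t: 6.97
eef_pos: [0.4899, 0.1923, 0.0038]
orientation: [0.669, 0.743, -0.0, -0.0]
ft_force: [0.1, 0.3, -0.2]
width: 0.0363
grasp_force: 0.0
```

Emit:
apply_moves:
  series:
    - [0, 0, 1, 0, 0, 0, 0.42]
    - [0, 0, 0, 0, 0, 0, 0.42]

```text
t: 7.13
eef_pos: [0.4899, 0.1923, 0.0028]
orientation: [0.669, 0.743, -0.0, -0.0]
ft_force: [0.3, -0.5, -0.2]
width: 0.0357
grasp_force: 0.0
```

Emit:
apply_moves:
  series:
    - [0, 0, 1, 0, 0, 0, 0.42]
    - [0, 0, 0, 0, 0, 0, 0.42]

```text
t: 7.3
eef_pos: [0.4899, 0.1923, 0.0018]
orientation: [0.669, 0.743, -0.0, -0.0]
ft_force: [0.6, 0.0, 0.4]
width: 0.0355
grasp_force: 0.0
```

Emit:
apply_moves:
  series:
    - [0, 0, 1, 0, 0, 0, 0.42]
    - [0, 0, 0, 0, 0, 0, 0.42]

```text
t: 7.47
eef_pos: [0.4899, 0.1923, 0.0008]
orientation: [0.669, 0.743, -0.0, -0.0]
ft_force: [0.2, 0.5, -0.6]
width: 0.0357
grasp_force: 0.0
```

```bash
python3 - <<'E'
from h import *
p,d,m=snap('wrist','w4'); c=cloud(d,m)
print(ctrl.get_obs()['eef_pos'],ctrl.get_obs()['ft_force'])
for u in (258,262,368): print(u,[(v,c[v,u].round(3).tolist()) for v in range(270,290,2)])
E
```

```text
[0.48990815 0.19229412 0.00085929] [-0.19125119  0.44886587 -0.50366611]
258 [(270, [0.461, 0.198, -0.0]), (272, [0.461, 0.196, -0.001]), (274, [0.461, 0.195, -0.001]), (276, [0.461, 0.195, -0.0]), (278, [0.461, 0.193, -0.001]), (280, [0.461, 0.192, -0.001]), (282, [0.464, 0.201, 0.02]), (284, [0.465, 0.201, 0.023]), (286, [0.465, 0.201, 0.025]), (288, [0.465, 0.201, 0.027])]
262 [(270, [0.463, 0.198, -0.0]), (272, [0.463, 0.197, -0.0]), (274, [0.463, 0.196, 0.0]), (276, [0.463, 0.195, -0.0]), (278, [0.463, 0.194, -0.001]), (280, [0.463, 0.192, -0.002]), (282, [0.466, 0.201, 0.02]), (284, [0.466, 0.201, 0.022]), (286, [0.466, 0.201, 0.024]), (288, [0.467, 0.201, 0.026])]
368 [(270, [0.515, 0.204, -0.0]), (272, [0.515, 0.203, 0.0]), (274, [0.516, 0.201, -0.0]), (276, [0.516, 0.2, -0.0]), (278, [0.516, 0.199, 0.0]), (280, [0.516, 0.198, 0.0]), (282, [0.512, 0.206, 0.02]), (284, [0.512, 0.205, 0.022]), (286, [0.511, 0.206, 0.025]), (288, [0.511, 0.206, 0.027])]
```

The tips measure about 18.5 mm behind the reported TCP at this opening, and there was no contact at TCP z = 0.001, so I'll use that offset. I'll pick the small coin first.

Emit:
apply_moves:
  series:
    - [0, 0, -25, 0, 0, 0, 0.6]
    - [-28, -27.5, 0, 0, 0, 0, 0.6]
    - [-28, -27.5, 0, 0, 0, 0, 0.6]
    - [0, 0, 0, 0, 0, 0, 0.6]
    - [0, 0, 0, 0, 0, 0, 0.6]
    - [0, 0, 0, 0, 0, 0, 0.6]

```text
t: 8.02
eef_pos: [0.4418, 0.1309, 0.0261]
orientation: [0.669, 0.743, 0.0, 0.0]
ft_force: [-0.2, 0.1, -0.9]
width: 0.0512
grasp_force: 0.0
```

```bash
python3 - <<'E'
from h import *
need(.4408,.1307,-.0125,96)
E
```

```text
t 8.0 pos [0.4418 0.1309 0.0261] shift(now axes) [-0.1 -1.  38.6] shift(target axes) [-0.1 -1.  38.6] turn [ 0.0009 -0.0001 -0.0004] w 0.0512
```

Emit:
apply_moves:
  series:
    - [0, -1, 15, 0, 0, 0, 0.6]
    - [0, 0, 12, 0, 0, 0, 0.6]
    - [0, 0, 7.5, 0, 0, 0, 0.6]
    - [0, 0, 4, 0, 0, 0, 0.6]
    - [0, 0, 0, 0, 0, 0, 0.6]
    - [0, 0, 0, 0, 0, 0, 0.6]

```text
t: 8.52
eef_pos: [0.4403, 0.131, -0.0126]
orientation: [0.669, 0.743, -0.0, -0.0]
ft_force: [-0.4, 0.3, 0.6]
width: 0.0518
grasp_force: 0.0
```

Emit:
apply_moves:
  series:
    - [0, 0, 0, 0, 0, 0, 0.2]
    - [0, 0, 0, 0, 0, 0, 0.2]
    - [0, 0, 0, 0, 0, 0, 0.2]
    - [0, 0, 0, 0, 0, 0, 0.2]
    - [0, 0, 0, 0, 0, 0, 0.2]
    - [0, 0, 0, 0, 0, 0, 0.2]
  newtons: 40

```text
t: 9.02
eef_pos: [0.4405, 0.1308, -0.012]
orientation: [0.669, 0.743, 0.0, 0.0]
ft_force: [0.0, 0.8, 8.4]
width: 0.021
grasp_force: 38.8
```

Emit:
apply_moves:
  series:
    - [0, 0, -10, 0, 0, 0, 0.2]
    - [0, 0, -15, 0, 0, 0, 0.2]
    - [0, 0, -20, 0, 0, 0, 0.2]
    - [0, 0, -20, 0, 0, 0, 0.2]
    - [0, 0, -10, 0, 0, 0, 0.2]
    - [0, 0, 0, 0, 0, 0, 0.2]
    - [0, 0, 0, 0, 0, 0, 0.2]

```text
t: 9.6
eef_pos: [0.4405, 0.1308, 0.0629]
orientation: [0.669, 0.743, 0.001, 0.0]
ft_force: [-1.1, 0.6, -1.5]
width: 0.0209
grasp_force: 39.1
```

```bash
python3 - <<'E'
from h import *
p,d,m=snap('wrist','w5'); c=cloud(d,m)
cv2.imwrite('pics/w5c.png',cv2.resize(p[230:380,210:410,::-1],None,fx=4,fy=4,interpolation=2))
print(ctrl.get_obs()['eef_pos'],ctrl.get_obs()['width'],ctrl.get_obs()['grasp_force'])
for u in (285,312,340): print(u,[(v,c[v,u].round(4).tolist()) for v in range(260,320,5)])
E
```

```text
[0.44008581 0.1307107  0.06229686] 0.020740387655795063 39.14714276790619
285 [(260, [0.422, 0.1202, 0.0007]), (265, [0.4222, 0.1162, -0.0004]), (270, [0.4225, 0.112, -0.0016]), (275, [0.4228, 0.1088, -0.0005]), (280, [0.4232, 0.1052, -0.0001]), (285, [0.4268, 0.1405, 0.0855]), (290, [0.4271, 0.1406, 0.0905]), (295, [0.4275, 0.1406, 0.0951]), (300, [0.4278, 0.1404, 0.0991]), (305, [0.4281, 0.1401, 0.1026]), (310, [0.4284, 0.1403, 0.1067]), (315, [0.4286, 0.1394, 0.1088])]
312 [(260, [0.4403, 0.1213, -0.0015]), (265, [0.4407, 0.1179, -0.0011]), (270, [0.4319, 0.202, 0.2201]), (275, [0.4414, 0.111, 0.0001]), (280, [0.4382, 0.1415, 0.0798]), (285, [0.4384, 0.1396, 0.0808]), (290, [0.4386, 0.1378, 0.082]), (295, [0.4388, 0.1357, 0.0826]), (300, [0.4391, 0.1334, 0.0828]), (305, [0.4394, 0.1305, 0.0819]), (310, [0.4397, 0.1279, 0.0817]), (315, [0.4399, 0.1252, 0.0814])]
340 [(260, [0.4593, 0.124, 0.0002]), (265, [0.4597, 0.1203, 0.0]), (270, [0.4602, 0.1166, -0.0]), (275, [0.4609, 0.1124, -0.0013]), (280, [0.4612, 0.1092, -0.0001]), (285, [0.4502, 0.1426, 0.0847]), (290, [0.4499, 0.1424, 0.0893]), (295, [0.4493, 0.1429, 0.0951]), (300, [0.4493, 0.1417, 0.0971]), (305, [0.4495, 0.1399, 0.0979]), (310, [0.4496, 0.1382, 0.0989]), (315, [0.4499, 0.1361, 0.099])]
```

View pics/w5c.png

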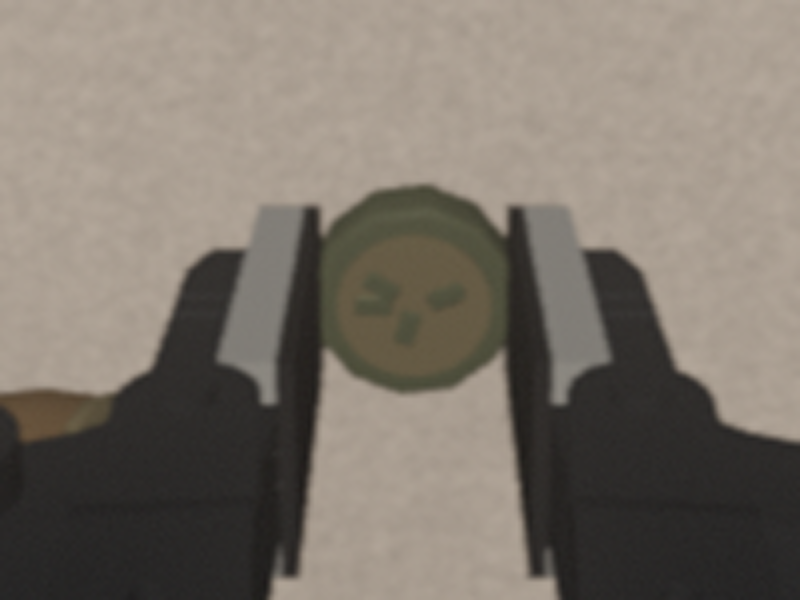

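```bash
python3 - <<'E'
from h import *
need(.4860,-.1150,.0623,95.8)
E
```

```text
t 9.7 pos [0.4401 0.1307 0.0623] shift(now axes) [-249.2   19.9    0. ] shift(target axes) [-249.1   20.8   -0. ] turn [ 0.0003 -0.      0.0037] w 0.0207
```

Emit:
apply_moves:
  series:
    - [-25, 2, 0, 0, 0, 0, 0.2]
    - [-36, 3, 0, 0, 0, 0, 0.2]
    - [-36, 3, 0, 0, 0, 0, 0.2]
    - [-36, 3, 0, 0, 0, 0, 0.2]
    - [-36, 3, 0, 0, 0, 0, 0.2]
    - [-36, 3, 0, 0, 0, 0, 0.2]
    - [-29, 2, 0, 0, 0, 0, 0.2]
    - [-15, 1, 0, 0, 0, 0, 0.2]

```text
t: 10.32
eef_pos: [0.4864, -0.118, 0.0614]
orientation: [0.67, 0.743, -0.0, -0.0]
ft_force: [-0.4, -0.1, 0.7]
width: 0.0212
grasp_force: 39.1
```

Emit:
apply_moves:
  series:
    - [0, 0, 0, 0, 0, 0, 0.2]
    - [0, 0, 10, 0, 0, 0, 0.2]
    - [0, 0, 10, 0, 0, 0, 0.2]
    - [0, 0, 10, 0, 0, 0, 0.2]
    - [0, 0, 0, 0, 0, 0, 0.2]
    - [0, 0, 0, 0, 0, 0, 0.2]

```text
t: 10.82
eef_pos: [0.4853, -0.1138, 0.0314]
orientation: [0.669, 0.744, -0.0, -0.001]
ft_force: [-0.7, -1.1, -0.1]
width: 0.0206
grasp_force: 39.2
```

```bash
python3 - <<'E'
from h import *
need(.4862,-.1152,.0323,95.8)
p,d,m=snap('wrist','w6'); c=cloud(d,m)
cv2.imwrite('pics/w6c.png',cv2.resize(p[200:380,180:430,::-1],None,fx=3,fy=3,interpolation=2))
E
```

```text
t 10.8 pos [ 0.4853 -0.1138  0.0314] shift(now axes) [-1.5  0.7 -0.9] shift(target axes) [-1.5  0.7 -0.9] turn [-0.0021 -0.0011  0.0048] w 0.0206
```

View pics/w6c.png

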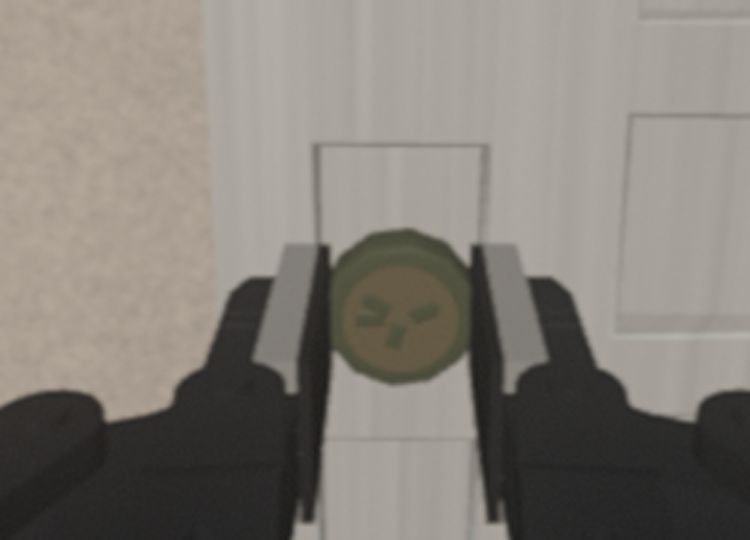

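```bash
cat >> h.py <<'E'
def px(m,u,v,z):
    f=240/np.tan(np.radians(float(m['vfov']))/2)
    r=rot(m)@np.array([(u-m['cx'])/f,(v-m['cy'])/f,1]); e=np.array(m['eye']); return e+r*(z-e[2])/r[2]
E
python3 - <<'E'
from h import *
p,d,m=load('w6'); c=cloud(d,m)
a=lambda x,y,z=.016: px(m,180+x/3,200+y/3,z)[:2].round(4)
t=np.radians(5.8); X=np.array([np.cos(t),np.sin(t)]); Y=np.array([-np.sin(t),np.cos(t)])
L,Rr=a(316,146),a(488,146)
print('S1 top corners',L,Rr,np.linalg.norm(Rr-L),'centre',(L+Rr)/2-.015*Y)
l2,r2=a(325,438),a(472,438); print('S2 top',l2,r2,np.linalg.norm(r2-l2),'S1 centre from it',(l2+r2)/2+.045*Y)
print('L1 right pocket TL',a(631,115),'BL',a(616,332),'->S1', (a(631,115)+a(616,332))/2+.021*X-.062*X)
q=c[300:310,308:316]; print('coin pts',q[5,4],'coin centre',a(400,316,q[...,2].mean()))
E
```

```text
S1 top corners [ 0.4685 -0.1006] [ 0.4987 -0.0973] 0.0303797630010505 centre [ 0.48511584 -0.11387321]
S2 top [ 0.4752 -0.1594] [ 0.5033 -0.1564] 0.028259688604087584 S1 centre from it [ 0.48470247 -0.11313037]
L1 right pocket TL [ 0.5229 -0.089 ] BL [ 0.5272 -0.131 ] ->S1 [ 0.48425989 -0.11414331]
coin pts [ 0.48426951 -0.11409628  0.05043449] coin centre [ 0.4849 -0.1141]
```

The coin sits centred over pocket S1 within 0.5 mm, so I'll lower it in small steps.

Emit:
apply_moves:
  series:
    - [0, 0, 10, 0, 0, 0, 0.2]
    - [0, 0, 10, 0, 0, 0, 0.2]
    - [0, 0, 5, 0, 0, 0, 0.2]
    - [0, 0, 0, 0, 0, 0, 0.2]
    - [0, 0, 0, 0, 0, 0, 0.2]

```text
t: 11.28
eef_pos: [0.4858, -0.1147, 0.007]
orientation: [0.669, 0.743, -0.0, -0.0]
ft_force: [0.1, 0.2, -0.2]
width: 0.0203
grasp_force: 39.2
```

Emit:
apply_moves:
  series:
    - [0, 0, 1, 0, 0, 0, 0.2]
    - [0, 0, 1, 0, 0, 0, 0.2]
    - [0, 0, 0, 0, 0, 0, 0.2]

```text
t: 11.53
eef_pos: [0.4862, -0.1149, 0.0055]
orientation: [0.669, 0.743, 0.0, 0.0]
ft_force: [-0.0, -0.5, 0.2]
width: 0.0209
grasp_force: 39.2
```

Emit:
apply_moves:
  series:
    - [0, 0, 1, 0, 0, 0, 0.2]
    - [0, 0, 0, 0, 0, 0, 0.2]

```text
t: 11.7
eef_pos: [0.4862, -0.1148, 0.0045]
orientation: [0.669, 0.743, 0.0, 0.0]
ft_force: [-0.3, -0.3, -0.4]
width: 0.0209
grasp_force: 39.2
```

Emit:
apply_moves:
  series:
    - [0, 0, 1, 0, 0, 0, 0.2]
    - [0, 0, 0, 0, 0, 0, 0.2]

```text
t: 11.87
eef_pos: [0.4861, -0.1148, 0.0034]
orientation: [0.669, 0.743, -0.0, -0.0]
ft_force: [-0.8, 0.7, -0.5]
width: 0.0212
grasp_force: 39.2
```

Emit:
apply_moves:
  series:
    - [0, 0, 1, 0, 0, 0, 0.2]
    - [0, 0, 0, 0, 0, 0, 0.2]

```text
t: 12.03
eef_pos: [0.4861, -0.1148, 0.0023]
orientation: [0.669, 0.743, -0.0, -0.0]
ft_force: [1.0, 0.6, 0.0]
width: 0.0206
grasp_force: 39.2
```

Emit:
apply_moves:
  series:
    - [0.5, 0, 1, 0, 0, 0, 0.2]
    - [0, 0, 0, 0, 0, 0, 0.2]

```text
t: 12.2
eef_pos: [0.486, -0.1142, 0.0013]
orientation: [0.669, 0.743, -0.0, -0.0]
ft_force: [0.3, 0.8, -0.7]
width: 0.0209
grasp_force: 39.2
```

Emit:
apply_moves:
  series:
    - [0, 0, 1, 0, 0, 0, 0.2]
    - [0, 0, 0, 0, 0, 0, 0.2]

```text
t: 12.37
eef_pos: [0.4861, -0.1143, 0.0006]
orientation: [0.669, 0.743, 0.0, 0.0]
ft_force: [-0.6, 0.2, 5.7]
width: 0.0204
grasp_force: 42.5
```

Emit:
apply_moves:
  series:
    - [0, 0, 1, 0, 0, 0, 0.2]
    - [0, 0, 0, 0, 0, 0, 0.2]

```text
t: 12.53
eef_pos: [0.4862, -0.1143, 0.0004]
orientation: [0.669, 0.743, 0.0, 0.0]
ft_force: [-4.9, 1.8, 27.2]
width: 0.0209
grasp_force: 54.1
```

Contact came from the fingertips on the tray top, which puts the tips about 15.5 mm behind the TCP. I'll back off 1.5 mm and release.

Emit:
apply_moves:
  series:
    - [0, 0, -1, 0, 0, 0, 0.2]
    - [0, 0, -0.5, 0, 0, 0, 0.2]
    - [0, 0, 0, 0, 0, 0, 0.4]
    - [0, 0, 0, 0, 0, 0, 0.4]
    - [0, 0, 0, 0, 0, 0, 0.4]
    - [0, 0, 0, 0, 0, 0, 0.4]

```text
t: 13.03
eef_pos: [0.486, -0.1143, 0.0008]
orientation: [0.669, 0.743, -0.0, -0.0]
ft_force: [0.6, -0.7, -0.6]
width: 0.0342
grasp_force: 0.0
```

Emit:
apply_moves:
  series:
    - [0, 0, -15, 0, 0, 0, 0.4]
    - [0, 0, -30, 0, 0, 0, 0.5]
    - [0, 0, -35, 0, 0, 0, 0.6]
    - [0, 0, -10, 0, 0, 0, 0.6]
    - [36, 0, 0, 0, 0, 0, 0.6]
    - [36, 0, 0, 0, 0, 0, 0.6]
    - [36, 0, 0, 0, 0, 0, 0.6]
    - [36, 0, 0, 0, 0, 0, 0.6]

```text
t: 13.7
eef_pos: [0.4705, 0.0302, 0.091]
orientation: [0.669, 0.743, 0.0, 0.0]
ft_force: [1.7, 0.3, -0.3]
width: 0.0512
grasp_force: 0.0
```

Emit:
apply_moves:
  series:
    - [36, -4, 0, 0, 0, 0, 0.6]
    - [36, -4, 0, 0, 0, 0, 0.6]
    - [36, -4, 0, 0, 0, 0, 0.6]
    - [36, -4, 0, 0, 0, 0, 0.6]
    - [30, -4, 0, 0, 0, 0, 0.6]
    - [10, -3, 0, 0, 0, 0, 0.6]
    - [0, 0, 0, 0, 0, 0, 0.6]
    - [0, 0, 0, 0, 0, 0, 0.6]

```text
t: 14.37
eef_pos: [0.4286, 0.2095, 0.0908]
orientation: [0.668, 0.744, -0.0, -0.0]
ft_force: [0.7, -0.8, -0.3]
width: 0.0516
grasp_force: 0.0
```

Emit:
apply_moves:
  series:
    - [0, 0, 0, 0, 0, 0, 0.6]
    - [0, 0, 0, 0, 0, 0, 0.6]
    - [0, 0, 0, 0, 0, 0, 0.6]

```text
t: 14.62
eef_pos: [0.4292, 0.2085, 0.0909]
orientation: [0.67, 0.743, -0.0, -0.0]
ft_force: [0.1, -0.5, -0.3]
width: 0.0512
grasp_force: 0.0
```

```bash
python3 - <<'E'
from h import *
need(.4448,.2360,.03,95.8)
snap('wrist','w7'); coins('w7')
p,d,m=snap('side','side1'); c=cloud(d,m)
cv2.imwrite('pics/side1c.png',cv2.resize(p[180:310,260:400,::-1],None,fx=4,fy=4,interpolation=2))
E
```

```text
t 14.6 pos [0.4292 0.2085 0.0909] shift(now axes) [25.7 18.4 60.9] shift(target axes) [25.7 18.3 60.9] turn [-0.0001  0.0001  0.0022] w 0.0512
px (347, 35) n 2536 h 0.0106 centroid [0.4355 0.3421] circle 435.3 341.8 r 17.8
px (556, 98) n 2243 h 0.0107 centroid [0.5762 0.3201] circle 576.5 319.9 r 18.1
px (440, 165) n 728 h 0.0384 centroid [0.4988 0.2715] circle 499.0 271.5 r 9.6
px (339, 205) n 1758 h 0.0105 centroid [0.4442 0.2358] circle 444.3 235.6 r 17.8
z0 -0.0003
```

View pics/side1c.png

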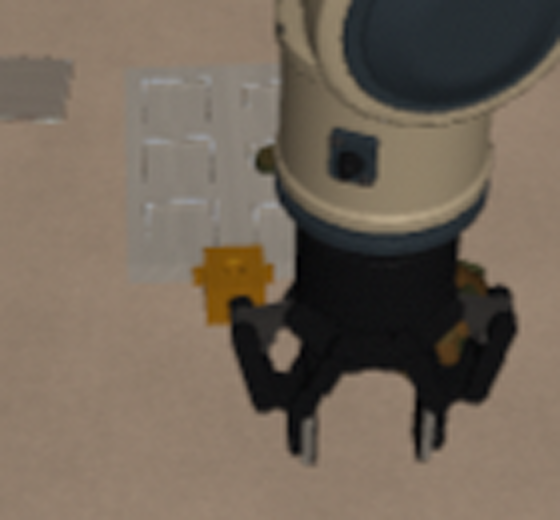

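Emit:
apply_moves:
  series:
    - [13, 9, 0, 0, 0, 0, 0.55]
    - [12.5, 9, 10, 0, 0, 0, 0.55]
    - [0, 0, 15, 0, 0, 0, 0.55]
    - [0, 0, 15, 0, 0, 0, 0.55]
    - [0, 0, 0, 0, 0, 0, 0.55]
    - [0, 0, 0, 0, 0, 0, 0.55]
    - [0, 0, 0, 0, 0, 0, 0.55]
    - [0, 0, 0, 0, 0, 0, 0.55]

```text
t: 15.38
eef_pos: [0.4445, 0.2367, 0.0518]
orientation: [0.669, 0.743, 0.001, 0.0]
ft_force: [-0.6, 0.5, -0.1]
width: 0.0469
grasp_force: 0.0
```

```bash
python3 - <<'E'
from h import *
need(.4444,.2358,-.013,95.8)
E
```

```text
t 15.4 pos [0.4445 0.2367 0.0518] shift(now axes) [-0.9 -0.2 64.8] shift(target axes) [-0.9 -0.2 64.8] turn [ 0.0011 -0.0003  0.0035] w 0.0469
```

Emit:
apply_moves:
  series:
    - [-0.9, 0, 20, 0, 0, 0, 0.55]
    - [0, 0, 20, 0, 0, 0, 0.55]
    - [0, 0, 15, 0, 0, 0, 0.55]
    - [0, 0, 7, 0, 0, 0, 0.55]
    - [0, 0, 3, 0, 0, 0, 0.55]
    - [0, 0, 0, 0, 0, 0, 0.55]
    - [0, 0, 0, 0, 0, 0, 0.55]

```text
t: 15.97
eef_pos: [0.4445, 0.236, -0.0133]
orientation: [0.669, 0.743, 0.0, 0.0]
ft_force: [0.3, -0.1, -0.1]
width: 0.0471
grasp_force: 0.0
```

Emit:
apply_moves:
  series:
    - [0, 0, 0, 0, 0, 0, 0.3]
    - [0, 0, 0, 0, 0, 0, 0.3]
    - [0, 0, 0, 0, 0, 0, 0.3]
    - [0, 0, 0, 0, 0, 0, 0.3]
    - [0, 0, 0, 0, 0, 0, 0.3]
    - [0, 0, 0, 0, 0, 0, 0.3]

```text
t: 16.47
eef_pos: [0.4446, 0.2361, -0.0129]
orientation: [0.669, 0.743, 0.001, 0.0]
ft_force: [-0.4, -1.1, 11.3]
width: 0.0339
grasp_force: 38.7
```

Emit:
apply_moves:
  series:
    - [0, 0, -10, 0, 0, 0, 0.3]
    - [0, 0, -15, 0, 0, 0, 0.3]
    - [0, 0, -20, 0, 0, 0, 0.3]
    - [0, 0, -20, 0, 0, 0, 0.3]
    - [0, 0, -10, 0, 0, 0, 0.3]
    - [0, 0, 0, 0, 0, 0, 0.3]
    - [0, 0, 0, 0, 0, 0, 0.3]
    - [0, 0, 0, 0, 0, 0, 0.3]

```text
t: 17.13
eef_pos: [0.4438, 0.2357, 0.0604]
orientation: [0.669, 0.743, -0.0, -0.0]
ft_force: [-0.9, 0.6, -1.5]
width: 0.0334
grasp_force: 40.0
```

```bash
cat >> h.py <<'E'
def held(name):  # coin in jaws: top-face centre from colour/depth near jaws
    p,d,m=load(name); c=cloud(d,m); o=ctrl.get_obs(); e=o['eef_pos']; M=R.from_quat(o['orientation']).as_matrix()
    t=(c-e)@M; w=o['width']/2
    q=(abs(t[...,0])<.024)&(abs(t[...,1])<w+.001)&(t[...,2]<-.010)&(t[...,2]>-.026)
    q&=(p[...,1].astype(int)-p[...,2]>10)&(p[...,1]>60)
    zt=np.percentile(t[q][:,2],30); s=q&(abs(t[...,2]-zt)<.0025)
    print('held: n',q.sum(),s.sum(),'top z tool %.4f'%zt,'tx %.4f..%.4f'%tuple(np.percentile(t[s][:,0],[1,99])),'ty %.4f..%.4f'%tuple(np.percentile(t[s][:,1],[1,99])),'w',o['width'].round(4),'F',o['grasp_force'].round(1))
E
python3 - <<'E'
from h import *
snap('wrist','w8'); held('w8'); need(.5410,-.0475,.0623,95.8)
E
```

```text
Traceback (most recent call last):
  File "h.py", line 49, in held
    print('held: n',q.sum(),s.sum(),'top z tool %.4f'%zt,'tx %.4f..%.4f'%tuple(np.percentile(t[s][:,0],[1,99])),'ty %.4f..%.4f'%tuple(np.percentile(t[s][:,1],[1,99])),'w',o['width'].round(4),'F',o['grasp_force'].round(1))
                                                                                                                                                                           ^^^^^^^^^^^^^^^^
AttributeError: 'float' object has no attribute 'round'
```

```bash
sed -i "s/o\['width'\].round(4),'F',o\['grasp_force'\].round(1)/round(o['width'],4),'F',o['grasp_force']/" h.py; python3 - <<'E'
from h import *
held('w8'); need(.5412,-.0485,.0623,95.8)
E
```

```text
held: n 4936 4564 top z tool -0.0225 tx -0.0167..0.0165 ty -0.0166..0.0155 w 0.0336 F 39.98507022857666
t 17.2 pos [0.4436 0.2356 0.0601] shift(now axes) [-292.8   67.3   -2.2] shift(target axes) [-292.5   68.4   -2.2] turn [-0.0013  0.0004  0.0037] w 0.0336
```

Emit:
apply_moves:
  series:
    - [-25, 6, 0, 0, 0, 0, 0.3]
    - [-36, 8, 0, 0, 0, 0, 0.3]
    - [-36, 8, 0, 0, 0, 0, 0.3]
    - [-36, 8, 0, 0, 0, 0, 0.3]
    - [-36, 8, 0, 0, 0, 0, 0.3]
    - [-36, 8, 0, 0, 0, 0, 0.3]
    - [-36, 8, 0, 0, 0, 0, 0.3]
    - [-30, 8, 0, 0, 0, 0, 0.3]

```text
t: 17.85
eef_pos: [0.534, -0.0296, 0.0599]
orientation: [0.669, 0.743, -0.0, -0.001]
ft_force: [0.3, 1.8, -0.2]
width: 0.0336
grasp_force: 40.0
```

Emit:
apply_moves:
  series:
    - [-18, 5, 0, 0, 0, 0, 0.3]
    - [-4, 1, 0, 0, 0, 0, 0.3]
    - [0, 0, 8, 0, 0, 0, 0.3]
    - [0, 0, 8, 0, 0, 0, 0.3]
    - [0, 0, 0, 0, 0, 0, 0.3]
    - [0, 0, 0, 0, 0, 0, 0.3]
    - [0, 0, 0, 0, 0, 0, 0.3]
    - [0, 0, 0, 0, 0, 0, 0.3]

```text
t: 18.52
eef_pos: [0.5424, -0.0478, 0.045]
orientation: [0.669, 0.744, 0.0, 0.0]
ft_force: [-0.5, 0.2, 0.2]
width: 0.0331
grasp_force: 40.0
```

Emit:
apply_moves:
  series:
    - [0, 0, 0, 0, 0, 0, 0.3]
    - [0, 0, 0, 0, 0, 0, 0.3]
    - [0, 0, 0, 0, 0, 0, 0.3]

```text
t: 18.77
eef_pos: [0.5426, -0.0483, 0.0452]
orientation: [0.669, 0.743, 0.0, 0.0]
ft_force: [-0.5, 0.1, -0.3]
width: 0.0331
grasp_force: 40.0
```

```bash
python3 - <<'E'
from h import *
p,d,m=snap('wrist','w9'); held('w9'); need(.5412,-.0485,.0623,95.8)
cv2.imwrite('pics/w9c.png',cv2.resize(p[120:380,150:470,::-1],None,fx=2.5,fy=2.3,interpolation=2))
E
```

```text
held: n 4850 4517 top z tool -0.0223 tx -0.0164..0.0164 ty -0.0167..0.0154 w 0.0335 F 39.975024461746216
t 18.8 pos [ 0.5425 -0.0484  0.0451] shift(now axes) [  0.   -1.3 -17.2] shift(target axes) [  0.   -1.3 -17.2] turn [0.0003 0.0001 0.0038] w 0.0335
```

View pics/w9c.png

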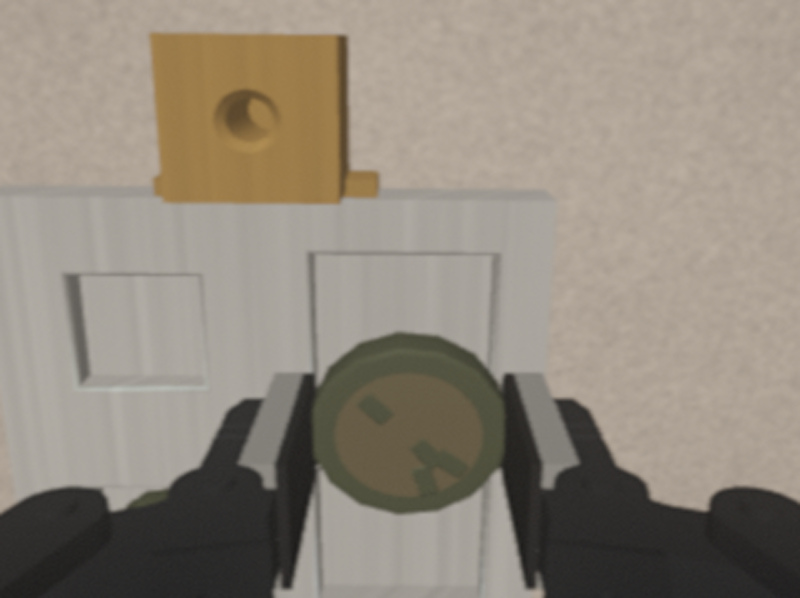

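```bash
python3 - <<'E'
from h import *
p,d,m=load('w9')
a=lambda x,y,z=.016: px(m,150+x/2.5,120+y/2.3,z)[:2]
t=np.radians(5.8); X=np.array([np.cos(t),np.sin(t)]); Y=np.array([-np.sin(t),np.cos(t)])
l,r=a(309,253),a(498,253); print('L0 w',np.linalg.norm(r-l).round(4),'yaw',np.degrees(np.arctan2(*(r-l)[::-1])),'centre',((l+r)/2-.021*Y).round(4))
l,r=a(65,273),a(204,273); print('S0 w',np.linalg.norm(r-l).round(4),'c',((l+r)/2-.015*Y).round(4),'->L0',((l+r)/2-.015*Y+.062*X).round(4))
h=a(247,120,.032); print('term',h.round(4),'->L0',(h-.055*Y+.031*X).round(4))
b=[a(152,34,.032),a(340,34,.032),a(340,202,.032),a(163,202,.032)]; print('block',np.mean(b,0).round(4))
E
```

```text
L0 w 0.0426 yaw 5.998845468526734 centre [ 0.5409 -0.0481]
S0 w 0.0315 c [ 0.4802 -0.0535] ->L0 [ 0.5419 -0.0473]
term [0.5048 0.0031] ->L0 [ 0.5412 -0.0485]
block [0.5052 0.0031]
```

Emit:
apply_moves:
  series:
    - [0, -0.7, 15, 0, 0, 0, 0.3]
    - [0, 0, 15, 0, 0, 0, 0.3]
    - [0, 0, 8, 0, 0, 0, 0.3]
    - [0, 0, 4, 0, 0, 0, 0.3]
    - [0, 0, 0, 0, 0, 0, 0.3]
    - [0, 0, 0, 0, 0, 0, 0.3]
    - [0, 0, 0, 0, 0, 0, 0.3]

```text
t: 19.4
eef_pos: [0.5421, -0.0486, 0.0035]
orientation: [0.669, 0.743, 0.0, 0.0]
ft_force: [0.1, 0.3, -0.1]
width: 0.0336
grasp_force: 40.0
```

Emit:
apply_moves:
  series:
    - [0, 0, 1, 0, 0, 0, 0.3]
    - [0, 0, 0, 0, 0, 0, 0.3]

```text
t: 19.57
eef_pos: [0.542, -0.0485, 0.0023]
orientation: [0.669, 0.743, 0.0, 0.0]
ft_force: [0.1, 0.4, -0.2]
width: 0.0337
grasp_force: 40.0
```

Emit:
apply_moves:
  series:
    - [0, 0, 1, 0, 0, 0, 0.3]
    - [0, 0, 0, 0, 0, 0, 0.3]

```text
t: 19.73
eef_pos: [0.5418, -0.0485, 0.001]
orientation: [0.669, 0.743, 0.0, 0.0]
ft_force: [1.0, 0.3, -1.6]
width: 0.0335
grasp_force: 40.0
```

Emit:
apply_moves:
  series:
    - [0, 0, 1, 0, 0, 0, 0.3]
    - [0, 0, 0, 0, 0, 0, 0.3]

```text
t: 19.9
eef_pos: [0.5417, -0.0485, -0.0002]
orientation: [0.669, 0.743, -0.0, -0.0]
ft_force: [-0.8, -0.5, -0.4]
width: 0.0332
grasp_force: 40.0
```

Emit:
apply_moves:
  series:
    - [0, 0, 0, 0, 0, 0, 0.52]
    - [0, 0, 0, 0, 0, 0, 0.52]
    - [0, 0, 0, 0, 0, 0, 0.52]
    - [0, 0, 0, 0, 0, 0, 0.52]
    - [0, 0, -15, 0, 0, 0, 0.52]
    - [0, 0, -30, 0, 0, 0, 0.55]
    - [0, 0, -35, 0, 0, 0, 0.55]
    - [0, 0, -10, 0, 0, 0, 0.55]

```text
t: 20.57
eef_pos: [0.5435, -0.0488, 0.0939]
orientation: [0.669, 0.743, 0.001, 0.002]
ft_force: [1.2, -0.2, 1.2]
width: 0.047
grasp_force: 0.0
```

Emit:
apply_moves:
  series:
    - [36, -7, 0, 0, 0, 0, 0.55]
    - [36, -7, 0, 0, 0, 0, 0.55]
    - [36, -7, 0, 0, 0, 0, 0.55]
    - [36, -7, 0, 0, 0, 0, 0.55]
    - [36, -7, 0, 0, 0, 0, 0.55]
    - [36, -7, 0, 0, 0, 0, 0.55]
    - [36, -7, 0, 0, 0, 0, 0.55]
    - [36, -7, 0, 0, 0, 0, 0.55]

```text
t: 21.23
eef_pos: [0.4551, 0.2337, 0.09]
orientation: [0.669, 0.743, 0.0, 0.0]
ft_force: [0.6, -0.6, 0.8]
width: 0.0468
grasp_force: 0.0
```

Emit:
apply_moves:
  series:
    - [36, -7, 0, 0, 0, 0, 0.55]
    - [36, -7, 0, 0, 0, 0, 0.55]
    - [12, -3, 0, 0, 0, 0, 0.55]
    - [0, 0, 0, 0, 0, 0, 0.55]
    - [0, 0, 0, 0, 0, 0, 0.55]
    - [0, 0, 0, 0, 0, 0, 0.55]
    - [0, 0, 0, 0, 0, 0, 0.55]

```text
t: 21.82
eef_pos: [0.4306, 0.3127, 0.0899]
orientation: [0.669, 0.743, -0.0, 0.0]
ft_force: [0.5, -0.6, 0.4]
width: 0.0471
grasp_force: 0.0
```

```bash
cat >> h.py <<'E'
def intray(name,box=(.44,.60,-.22,0.0)):
    p,d,m=load(name); c=cloud(d,m)
    g=(p[...,0].astype(int)-p[...,2]>25)&(p.max(-1)<140)&(p[...,1]>=p[...,0]*.85)
    q=(g&(d>0)&(c[...,0]>box[0])&(c[...,0]<box[1])&(c[...,1]>box[2])&(c[...,1]<box[3])&(c[...,2]>.004)&(c[...,2]<.04)).astype(np.uint8)
    k,lab,st,ce=cv2.connectedComponentsWithStats(q)
    for i in range(1,k):
        if st[i,4]>15: print('tray coin px',ce[i].round(),'n',st[i,4],'c',c[lab==i].mean(0).round(4),'z90 %.4f'%np.percentile(c[lab==i][:,2],80))
E
python3 - <<'E'
from h import *
snap('wrist','w10'); coins('w10')
need(.4355,.3420,.05,95.8)
snap('scene','scene1'); intray('scene1')
E
```

```text
px (326, 200) n 1797 h 0.0105 centroid [0.4355 0.3426] circle 435.7 342.2 r 17.8
px (512, 248) n 1639 h 0.0105 centroid [0.5763 0.3207] circle 576.2 320.2 r 18.0
px (412, 315) n 127 h 0.0374 centroid [0.5037 0.2757] circle 503.1 274.5 r 7.8
z0 -0.0003
t 21.9 pos [0.4306 0.3128 0.0899] shift(now axes) [28.6  7.9 39.9] shift(target axes) [28.6  7.8 39.9] turn [-0.0001  0.0002  0.0023] w 0.0468
tray coin px [304. 276.] n 73 c [ 0.5411 -0.0464  0.0188] z90 0.0206
tray coin px [273. 278.] n 33 c [ 0.4854 -0.1127  0.016 ] z90 0.0180
```

Emit:
apply_moves:
  series:
    - [15, 4, 5, 0, 0, 0, 0.55]
    - [14, 4, 15, 0, 0, 0, 0.55]
    - [0, 0, 20, 0, 0, 0, 0.55]
    - [0, 0, 0, 0, 0, 0, 0.55]
    - [0, 0, 0, 0, 0, 0, 0.55]
    - [0, 0, 0, 0, 0, 0, 0.55]
    - [0, 0, 0, 0, 0, 0, 0.55]

```text
t: 22.5
eef_pos: [0.4355, 0.3435, 0.0509]
orientation: [0.669, 0.743, 0.0, 0.0]
ft_force: [0.5, -0.3, 0.3]
width: 0.0471
grasp_force: 0.0
```

```bash
python3 - <<'E'
from h import *
need(.4356,.3423,-.013,95.8)
E
```

```text
t 22.5 pos [0.4355 0.3435 0.0509] shift(now axes) [-1.2 -0.1 63.9] shift(target axes) [-1.2 -0.1 63.9] turn [ 0.0009 -0.0004  0.0033] w 0.0471
```

Emit:
apply_moves:
  series:
    - [-0.8, 0, 20, 0, 0, 0, 0.55]
    - [0, 0, 20, 0, 0, 0, 0.55]
    - [0, 0, 15, 0, 0, 0, 0.55]
    - [0, 0, 6, 0, 0, 0, 0.55]
    - [0, 0, 3, 0, 0, 0, 0.55]
    - [0, 0, 0, 0, 0, 0, 0.55]
    - [0, 0, 0, 0, 0, 0, 0.55]

```text
t: 23.08
eef_pos: [0.4357, 0.3429, -0.0132]
orientation: [0.669, 0.743, 0.001, 0.0]
ft_force: [-0.2, -0.1, -0.3]
width: 0.047
grasp_force: 0.0
```

Emit:
apply_moves:
  series:
    - [0, 0, 0, 0, 0, 0, 0.3]
    - [0, 0, 0, 0, 0, 0, 0.3]
    - [0, 0, 0, 0, 0, 0, 0.3]
    - [0, 0, 0, 0, 0, 0, 0.3]
    - [0, 0, 0, 0, 0, 0, 0.3]
    - [0, 0, 0, 0, 0, 0, 0.3]

```text
t: 23.58
eef_pos: [0.4357, 0.343, -0.0128]
orientation: [0.669, 0.743, 0.001, 0.0]
ft_force: [-1.2, -1.2, 9.9]
width: 0.0337
grasp_force: 38.7
```

Emit:
apply_moves:
  series:
    - [0, 0, -10, 0, 0, 0, 0.3]
    - [0, 0, -15, 0, 0, 0, 0.3]
    - [0, 0, -20, 0, 0, 0, 0.3]
    - [0, 0, -20, 0, 0, 0, 0.3]
    - [0, 0, -13, 0, 0, 0, 0.3]
    - [0, 0, 0, 0, 0, 0, 0.3]
    - [0, 0, 0, 0, 0, 0, 0.3]

```text
t: 24.17
eef_pos: [0.4357, 0.343, 0.0651]
orientation: [0.669, 0.743, 0.001, 0.0]
ft_force: [0.1, 0.1, -1.4]
width: 0.0334
grasp_force: 39.9
```

Emit:
apply_moves:
  series:
    - [-25, 4, 0, 0, 0, 0, 0.3]
    - [-36, 5, 0, 0, 0, 0, 0.3]
    - [-36, 5, 0, 0, 0, 0, 0.3]
    - [-36, 5, 0, 0, 0, 0, 0.3]
    - [-36, 5, 0, 0, 0, 0, 0.3]
    - [-36, 5, 0, 0, 0, 0, 0.3]
    - [-36, 5, 0, 0, 0, 0, 0.3]
    - [-36, 5, 0, 0, 0, 0, 0.3]

```text
t: 24.83
eef_pos: [0.5026, 0.0695, 0.0633]
orientation: [0.669, 0.743, -0.0, -0.0]
ft_force: [0.7, 0.4, -1.4]
width: 0.0336
grasp_force: 39.9
```

Emit:
apply_moves:
  series:
    - [-36, 5, 0, 0, 0, 0, 0.3]
    - [-36, 5, 0, 0, 0, 0, 0.3]
    - [-36, 5, 0, 0, 0, 0, 0.3]
    - [-36, 5, 0, 0, 0, 0, 0.3]
    - [-25, 3, 0, 0, 0, 0, 0.3]
    - [0, 0, 0, 0, 0, 0, 0.3]
    - [0, 0, 0, 0, 0, 0, 0.3]
    - [0, 0, 0, 0, 0, 0, 0.3]

```text
t: 25.5
eef_pos: [0.5428, -0.0939, 0.0633]
orientation: [0.669, 0.743, -0.0, -0.001]
ft_force: [-1.1, 0.9, -0.3]
width: 0.0333
grasp_force: 39.9
```

```bash
python3 - <<'E'
from h import *
p,d,m=snap('wrist','w11'); held('w11'); need(.5473,-.1079,.0623,95.8)
E
```

```text
held: n 4837 4507 top z tool -0.0220 tx -0.0170..0.0160 ty -0.0168..0.0152 w 0.0337 F 39.91206407546997
t 25.6 pos [ 0.5429 -0.0935  0.0635] shift(now axes) [-14.8   2.9   1.1] shift(target axes) [-14.8   3.    1.2] turn [-0.0013 -0.0007  0.0042] w 0.0337
```

Emit:
apply_moves:
  series:
    - [-10, 2.5, 5, 0, 0, 0, 0.3]
    - [-4.3, 1, 15, 0, 0, 0, 0.3]
    - [0, 0, 10, 0, 0, 0, 0.3]
    - [0, 0, 0, 0, 0, 0, 0.3]
    - [0, 0, 0, 0, 0, 0, 0.3]
    - [0, 0, 0, 0, 0, 0, 0.3]
    - [0, 0, 0, 0, 0, 0, 0.3]

```text
t: 26.13
eef_pos: [0.5488, -0.108, 0.0344]
orientation: [0.669, 0.743, 0.0, 0.0]
ft_force: [-0.0, 0.3, -1.2]
width: 0.0336
grasp_force: 40.0
```

```bash
cat >> h.py <<'E'
def coinpos(name):
    pass
E
python3 - <<'E'
from h import *
need(.5481,-.1075,.003,95.8)
p,d,m=snap('wrist','w12'); c=cloud(d,m); held('w12')
# L0 coin & S0 pocket positions seen
z=c[...,2]
for nm,b,zl,zh in (('S0 floor',(.455,.505,-.08,-.03),.003,.0105),('L0 coin',(.515,.57,-.075,-.02),.0165,.022)):
    q=(z>zl)&(z<zh)&(c[...,0]>b[0])&(c[...,0]<b[1])&(c[...,1]>b[2])&(c[...,1]<b[3])
    q=cv2.morphologyEx(q.astype(np.uint8),cv2.MORPH_OPEN,np.ones((3,3)))>0
    if q.sum(): r=cv2.minAreaRect((c[q][:,:2]*1000).astype(np.float32)); print(nm,q.sum(),r,np.median(z[q]))
E
```

```text
t 26.1 pos [ 0.5488 -0.108   0.0344] shift(now axes) [ 0.6 -0.6 31.4] shift(target axes) [ 0.6 -0.6 31.4] turn [0.0005 0.0002 0.0042] w 0.0336
held: n 4835 4501 top z tool -0.0221 tx -0.0165..0.0165 ty -0.0168..0.0153 w 0.0335 F 39.95345950126648
S0 floor 3302 ((478.1185607910156, -55.023956298828125), (28.979360580444336, 30.141733169555664), 5.995235919952393) 0.006980217571003838
L0 coin 2379 ((541.59375, -49.06385803222656), (32.00077438354492, 33.467506408691406), 72.30146026611328) 0.017420115565258132
```

Emit:
apply_moves:
  series:
    - [0, -0.4, 15, 0, 0, 0, 0.3]
    - [0, 0, 10, 0, 0, 0, 0.3]
    - [0, 0, 6, 0, 0, 0, 0.3]
    - [0, 0, 0, 0, 0, 0, 0.3]
    - [0, 0, 0, 0, 0, 0, 0.3]
    - [0, 0, 0, 0, 0, 0, 0.3]

```text
t: 26.68
eef_pos: [0.5484, -0.1083, 0.0033]
orientation: [0.669, 0.743, 0.0, 0.0]
ft_force: [-0.1, 0.2, -0.6]
width: 0.0335
grasp_force: 40.0
```

Emit:
apply_moves:
  series:
    - [0, 0, 1, 0, 0, 0, 0.3]
    - [0, 0, 1, 0, 0, 0, 0.3]
    - [0, 0, 0, 0, 0, 0, 0.3]

```text
t: 26.93
eef_pos: [0.5483, -0.1083, 0.001]
orientation: [0.669, 0.743, 0.0, 0.0]
ft_force: [-0.0, 0.4, -0.7]
width: 0.0336
grasp_force: 40.0
```

Emit:
apply_moves:
  series:
    - [0, 0, 1, 0, 0, 0, 0.3]
    - [0, 0, 0, 0, 0, 0, 0.3]

```text
t: 27.1
eef_pos: [0.5482, -0.1083, -0.0001]
orientation: [0.669, 0.743, 0.0, 0.0]
ft_force: [0.6, 0.1, -2.1]
width: 0.0337
grasp_force: 40.0
```

Emit:
apply_moves:
  series:
    - [0, 0, 0, 0, 0, 0, 0.52]
    - [0, 0, 0, 0, 0, 0, 0.52]
    - [0, 0, 0, 0, 0, 0, 0.52]
    - [0, 0, 0, 0, 0, 0, 0.52]
    - [0, 0, -15, 0, 0, 0, 0.52]
    - [0, 0, -30, 0, 0, 0, 0.55]
    - [0, 0, -35, 0, 0, 0, 0.55]
    - [0, 0, -10, 0, 0, 0, 0.55]

```text
t: 27.77
eef_pos: [0.5499, -0.1087, 0.094]
orientation: [0.669, 0.743, 0.001, 0.002]
ft_force: [2.4, 0.2, 1.7]
width: 0.047
grasp_force: 0.0
```

Emit:
apply_moves:
  series:
    - [36, 6, 0, 0, 0, 0, 0.55]
    - [36, 6, 0, 0, 0, 0, 0.55]
    - [36, 6, 0, 0, 0, 0, 0.55]
    - [36, 6, 0, 0, 0, 0, 0.55]
    - [36, 6, 0, 0, 0, 0, 0.55]
    - [36, 6, 0, 0, 0, 0, 0.55]
    - [36, 6, 0, 0, 0, 0, 0.55]
    - [36, 6, 0, 0, 0, 0, 0.55]

```text
t: 28.43
eef_pos: [0.5655, 0.1851, 0.0899]
orientation: [0.669, 0.743, 0.0, 0.0]
ft_force: [-0.0, -0.5, -0.1]
width: 0.0468
grasp_force: 0.0
```

Emit:
apply_moves:
  series:
    - [36, 7, 0, 0, 0, 0, 0.55]
    - [36, 7, 0, 0, 0, 0, 0.55]
    - [25, 6, 0, 0, 0, 0, 0.55]
    - [0, 0, 0, 0, 0, 0, 0.55]
    - [0, 0, 0, 0, 0, 0, 0.55]
    - [0, 0, 0, 0, 0, 0, 0.55]
    - [0, 0, 0, 0, 0, 0, 0.55]

```text
t: 29.02
eef_pos: [0.5753, 0.2808, 0.0898]
orientation: [0.669, 0.743, -0.0, -0.0]
ft_force: [0.3, -0.3, 0.0]
width: 0.0468
grasp_force: 0.0
```

```bash
python3 - <<'E'
from h import *
snap('wrist','w13'); coins('w13')
need(.5763,.3204,.05,95.8)
snap('scene','scene2'); intray('scene2')
E
```

```text
px (322, 186) n 1875 h 0.0106 centroid [0.5768 0.3206] circle 577.0 320.1 r 17.7
px (196, 254) n 594 h 0.0383 centroid [0.4998 0.2719] circle 499.4 271.3 r 9.5
z0 -0.0005
t 29.1 pos [0.5754 0.2807 0.0899] shift(now axes) [39.4  5.  39.9] shift(target axes) [39.4  4.9 39.9] turn [-0.0004  0.0002  0.0026] w 0.0470
tray coin px [304. 276.] n 72 c [ 0.5413 -0.0463  0.019 ] z90 0.0207
tray coin px [274. 278.] n 32 c [ 0.4857 -0.1123  0.0163] z90 0.0182
tray coin px [290. 291.] n 71 c [ 0.5486 -0.1071  0.019 ] z90 0.0205
```

Emit:
apply_moves:
  series:
    - [20, 3, 5, 0, 0, 0, 0.5]
    - [19, 2.3, 10, 0, 0, 0, 0.5]
    - [0, 0, 0, 0, 0, 0, 0.5]
    - [0, 0, 0, 0, 0, 0, 0.5]
    - [0, 0, 0, 0, 0, 0, 0.5]
    - [0, 0, 0, 0, 0, 0, 0.5]
    - [0, 0, 0, 0, 0, 0, 0.5]
    - [0, 0, 0, 0, 0, 0, 0.5]

```text
t: 29.78
eef_pos: [0.5769, 0.3206, 0.0753]
orientation: [0.669, 0.743, 0.0, 0.0]
ft_force: [0.4, -0.8, -0.0]
width: 0.0427
grasp_force: 0.0
```

```bash
python3 - <<'E'
from h import *
snap('wrist','w14'); coins('w14'); need(.5769,.3204,-.013,95.8)
E
```

```text
px (314, 245) n 1852 h 0.0105 centroid [0.5769 0.3207] circle 576.8 320.6 r 17.9
px (186, 319) n 593 h 0.0382 centroid [0.4998 0.2723] circle 499.4 271.7 r 9.6
z0 -0.0005
t 29.8 pos [0.5768 0.3207 0.0752] shift(now axes) [-0.3  0.  88.2] shift(target axes) [-0.3  0.1 88.2] turn [ 0.0003 -0.0001  0.0033] w 0.0428
```

Emit:
apply_moves:
  series:
    - [0, 0, 20, 0, 0, 0, 0.5]
    - [0, 0, 25, 0, 0, 0, 0.5]
    - [0, 0, 20, 0, 0, 0, 0.5]
    - [0, 0, 14, 0, 0, 0, 0.5]
    - [0, 0, 6, 0, 0, 0, 0.5]
    - [0, 0, 3, 0, 0, 0, 0.5]
    - [0, 0, 0, 0, 0, 0, 0.5]
    - [0, 0, 0, 0, 0, 0, 0.5]

```text
t: 30.5
eef_pos: [0.5772, 0.3213, -0.0122]
orientation: [0.669, 0.743, 0.001, 0.0]
ft_force: [-0.2, -1.1, 0.7]
width: 0.0426
grasp_force: 0.0
```

Emit:
apply_moves:
  series:
    - [0, 0, 0, 0, 0, 0, 0.3]
    - [0, 0, 0, 0, 0, 0, 0.3]
    - [0, 0, 0, 0, 0, 0, 0.3]
    - [0, 0, 0, 0, 0, 0, 0.3]
    - [0, 0, 0, 0, 0, 0, 0.3]
    - [0, 0, 0, 0, 0, 0, 0.3]

```text
t: 31.0
eef_pos: [0.5772, 0.3214, -0.0116]
orientation: [0.669, 0.743, 0.001, 0.0]
ft_force: [-0.6, -0.5, 6.6]
width: 0.0333
grasp_force: 39.1
```

Emit:
apply_moves:
  series:
    - [0, 0, -10, 0, 0, 0, 0.3]
    - [0, 0, -15, 0, 0, 0, 0.3]
    - [0, 0, -25, 0, 0, 0, 0.3]
    - [0, 0, -20, 0, 0, 0, 0.3]
    - [0, 0, -18, 0, 0, 0, 0.3]
    - [0, 0, 0, 0, 0, 0, 0.3]
    - [0, 0, 0, 0, 0, 0, 0.3]

```text
t: 31.58
eef_pos: [0.5774, 0.3215, 0.0768]
orientation: [0.669, 0.743, 0.001, 0.001]
ft_force: [-0.6, -0.1, -1.7]
width: 0.0332
grasp_force: 39.9
```

Emit:
apply_moves:
  series:
    - [-25, -4, 0, 0, 0, 0, 0.3]
    - [-36, -5.5, 0, 0, 0, 0, 0.3]
    - [-36, -5.5, 0, 0, 0, 0, 0.3]
    - [-36, -5.5, 0, 0, 0, 0, 0.3]
    - [-36, -5.5, 0, 0, 0, 0, 0.3]
    - [-36, -5.5, 0, 0, 0, 0, 0.3]
    - [-36, -5.5, 0, 0, 0, 0, 0.3]
    - [-36, -5.5, 0, 0, 0, 0, 0.3]

```text
t: 32.25
eef_pos: [0.5625, 0.0396, 0.0744]
orientation: [0.669, 0.743, -0.0, -0.0]
ft_force: [1.9, -0.3, -1.6]
width: 0.0333
grasp_force: 39.9
```

Emit:
apply_moves:
  series:
    - [-36, -5.5, 0, 0, 0, 0, 0.3]
    - [-36, -5.5, 0, 0, 0, 0, 0.3]
    - [-36, -5.5, 0, 0, 0, 0, 0.3]
    - [-36, -5.5, 0, 0, 0, 0, 0.3]
    - [-30, -4, 0, 0, 0, 0, 0.3]
    - [0, 0, 0, 0, 0, 0, 0.3]
    - [0, 0, 0, 0, 0, 0, 0.3]
    - [0, 0, 0, 0, 0, 0, 0.3]

```text
t: 32.92
eef_pos: [0.5552, -0.1342, 0.0744]
orientation: [0.669, 0.743, -0.0, -0.001]
ft_force: [-0.3, 0.0, -0.3]
width: 0.0335
grasp_force: 39.9
```

```bash
python3 - <<'E'
from h import *
p,d,m=snap('wrist','w15'); held('w15'); need(.5540,-.1682,.0323,95.8)
E
```

```text
held: n 4766 4441 top z tool -0.0209 tx -0.0177..0.0156 ty -0.0167..0.0151 w 0.0332 F 39.93271887302399
t 33.0 pos [ 0.5553 -0.1337  0.0745] shift(now axes) [-34.2  -4.9  42.2] shift(target axes) [-34.2  -4.8  42.2] turn [-0.001  -0.0007  0.0042] w 0.0332
```

Emit:
apply_moves:
  series:
    - [-20, -2.5, 10, 0, 0, 0, 0.3]
    - [-13.2, -1.6, 15, 0, 0, 0, 0.3]
    - [0, 0, 15, 0, 0, 0, 0.3]
    - [0, 0, 0, 0, 0, 0, 0.3]
    - [0, 0, 0, 0, 0, 0, 0.3]
    - [0, 0, 0, 0, 0, 0, 0.3]
    - [0, 0, 0, 0, 0, 0, 0.3]
    - [0, 0, 0, 0, 0, 0, 0.3]

```text
t: 33.63
eef_pos: [0.5557, -0.1677, 0.0358]
orientation: [0.669, 0.743, 0.0, 0.001]
ft_force: [-0.6, 0.7, -0.6]
width: 0.0335
grasp_force: 40.0
```

```bash
python3 - <<'E'
from h import *
p,d,m=snap('wrist','w16'); held('w16'); need(.5540,-.1682,.0,95.8); c=cloud(d,m); z=c[...,2]
for nm,b in (('L1 coin',(.52,.575,-.135,-.08)),('L0 coin',(.515,.57,-.075,-.02)),('S1 coin',(.465,.51,-.14,-.09))):
    q=(z>.0135)&(z<.022)&(c[...,0]>b[0])&(c[...,0]<b[1])&(c[...,1]>b[2])&(c[...,1]<b[3])&(p[...,0].astype(int)-p[...,2]>12)
    q=cv2.morphologyEx(q.astype(np.uint8),cv2.MORPH_OPEN,np.ones((3,3)))>0
    if q.sum(): print(nm,q.sum(),cv2.minEnclosingCircle((c[q][:,:2]*1000).astype(np.float32)),np.median(z[q]))
E
```

```text
held: n 4787 4456 top z tool -0.0211 tx -0.0171..0.0160 ty -0.0165..0.0154 w 0.0333 F 39.99867796897888
t 33.7 pos [ 0.5556 -0.1677  0.0357] shift(now axes) [-0.3 -1.6 35.7] shift(target axes) [-0.3 -1.6 35.7] turn [0.0009 0.0005 0.0044] w 0.0333
L1 coin 3825 ((547.4803466796875, -108.86119079589844), 17.734790802001953) 0.01722732751866468
L0 coin 4497 ((540.9288940429688, -49.19646072387695), 17.722570419311523) 0.017280975113824426
S1 coin 1538 ((485.85662841796875, -115.12761688232422), 11.814607620239258) 0.015170324230092541
```

Emit:
apply_moves:
  series:
    - [0, -1, 15, 0, 0, 0, 0.3]
    - [0, 0, 10, 0, 0, 0, 0.3]
    - [0, 0, 7, 0, 0, 0, 0.3]
    - [0, 0, 0, 0, 0, 0, 0.3]
    - [0, 0, 0, 0, 0, 0, 0.3]
    - [0, 0, 0, 0, 0, 0, 0.3]

```text
t: 34.18
eef_pos: [0.5544, -0.1682, 0.0032]
orientation: [0.669, 0.743, 0.0, 0.0]
ft_force: [0.5, 0.5, -0.9]
width: 0.0338
grasp_force: 40.0
```

Emit:
apply_moves:
  series:
    - [0, 0, 1, 0, 0, 0, 0.3]
    - [0, 0, 1, 0, 0, 0, 0.3]
    - [0, 0, 1, 0, 0, 0, 0.3]
    - [0, 0, 0, 0, 0, 0, 0.3]
    - [0, 0, 0, 0, 0, 0, 0.3]

```text
t: 34.6
eef_pos: [0.5542, -0.1682, -0.0]
orientation: [0.669, 0.743, 0.0, 0.0]
ft_force: [0.1, -0.0, -0.6]
width: 0.0333
grasp_force: 40.0
```

Emit:
apply_moves:
  series:
    - [0, 0, 0, 0, 0, 0, 0.52]
    - [0, 0, 0, 0, 0, 0, 0.52]
    - [0, 0, 0, 0, 0, 0, 0.52]
    - [0, 0, 0, 0, 0, 0, 0.52]
    - [0, 0, -15, 0, 0, 0, 0.52]
    - [0, 0, -30, 0, 0, 0, 0.52]
    - [0, 0, -40, 0, 0, 0, 0.52]
    - [0, 0, -40, 0, 0, 0, 0.52]

```text
t: 35.27
eef_pos: [0.5534, -0.1679, 0.1259]
orientation: [0.669, 0.743, -0.0, -0.001]
ft_force: [0.6, -1.5, -0.3]
width: 0.0442
grasp_force: 0.0
```

Emit:
apply_moves:
  series:
    - [-25, -11, -10, 0, 0, 0, 0.52]
    - [-30, -14, -10, 0, 0, 0, 0.52]
    - [-30, -14, 0, 0, 0, 0, 0.52]
    - [-30, -14, 0, 0, 0, 0, 0.52]
    - [-30, -14, 0, 0, 0, 0, 0.52]
    - [-20, -10, 0, 0, 0, 0, 0.52]
    - [-8, -3, 0, 0, 0, 0, 0.52]
    - [0, 0, 0, 0, 0, 0, 0.52]

```text
t: 35.93
eef_pos: [0.4922, -0.3502, 0.1449]
orientation: [0.67, 0.742, -0.0, 0.0]
ft_force: [0.9, 0.1, 0.6]
width: 0.0442
grasp_force: 0.0
```

Emit:
apply_moves:
  series:
    - [0, 0, 0, 0, 0, 0, 0.52]
    - [0, 0, 0, 0, 0, 0, 0.52]
    - [0, 0, 0, 0, 0, 0, 0.52]
    - [0, 0, 0, 0, 0, 0, 0.52]

```text
t: 36.27
eef_pos: [0.4932, -0.3475, 0.145]
orientation: [0.669, 0.744, 0.0, -0.0]
ft_force: [-0.4, -0.3, 0.6]
width: 0.0443
grasp_force: 0.0
```

```bash
python3 - <<'E'
from h import *
need(.4935,-.3515,.06,95.8)
p,d,m=snap('wrist','w17'); c=cloud(d,m); z=c[...,2]
q=(z>.068)&(z<.082)&(abs(c[...,0]-.4935)<.03)&(abs(c[...,1]+.3515)<.03)
print('probe top',q.sum(),cv2.minEnclosingCircle((c[q][:,:2]*1000).astype(np.float32)),c[q].mean(0),np.median(z[q]))
v,u=np.where(q); print(u.mean(),v.mean())
q=(z>.027)&(z<.036)&(abs(c[...,0]-.4935)<.04)&(abs(c[...,1]+.3515)<.04)
print('stand',q.sum(),cv2.minAreaRect((c[q][:,:2]*1000).astype(np.float32)))
snap('scene','scene3'); intray('scene3')
E
```

```text
t 36.3 pos [ 0.4932 -0.3475  0.145 ] shift(now axes) [-4.1 -0.1 85. ] shift(target axes) [-4.  -0.1 85. ] turn [-0.     -0.0002  0.0052] w 0.0443
probe top 529 ((492.0021667480469, -353.82867431640625), 9.201964378356934) [ 0.49206828 -0.35312968  0.0753188 ] 0.0757699731707134
311.3497164461248 252.16257088846882
stand 2031 ((492.4350280761719, -354.3182067871094), (44.414459228515625, 44.106807708740234), 73.36849975585938)
tray coin px [304. 276.] n 69 c [ 0.5412 -0.0464  0.0186] z90 0.0204
tray coin px [273. 278.] n 33 c [ 0.4854 -0.1128  0.0161] z90 0.0173
tray coin px [290. 291.] n 68 c [ 0.5485 -0.1067  0.0186] z90 0.0206
tray coin px [275. 306.] n 75 c [ 0.554  -0.1671  0.0184] z90 0.0203
```

Emit:
apply_moves:
  series:
    - [-6.4, -1.7, 20, 0, 0, 0, 0.52]
    - [0, 0, 30, 0, 0, 0, 0.52]
    - [0, 0, 30, 0, 0, 0, 0.52]
    - [0, 0, 20, 0, 0, 0, 0.52]
    - [0, 0, 13, 0, 0, 0, 0.52]
    - [0, 0, 6, 0, 0, 0, 0.52]
    - [0, 0, 0, 0, 0, 0, 0.52]
    - [0, 0, 0, 0, 0, 0, 0.52]

```text
t: 37.03
eef_pos: [0.4921, -0.3551, 0.0264]
orientation: [0.669, 0.743, 0.0, 0.0]
ft_force: [0.7, -0.4, 1.3]
width: 0.0443
grasp_force: 0.0
```

Emit:
apply_moves:
  series:
    - [0, 0, 0, 0, 0, 0, 0.52]
    - [0, 0, 0, 0, 0, 0, 0.52]
    - [0, 0, 0, 0, 0, 0, 0.52]

```text
t: 37.28
eef_pos: [0.4922, -0.3554, 0.0268]
orientation: [0.669, 0.743, 0.0, 0.001]
ft_force: [0.5, 0.0, -0.3]
width: 0.0443
grasp_force: 0.0
```

```bash
python3 - <<'E'
from h import *
need(.4922,-.3540,.026,95.8); print(ctrl.get_obs()['ft_force'])
p,d,m=snap('wrist','w18'); c=cloud(d,m); z=c[...,2]
q=(z>.068)&(z<.082)&(abs(c[...,0]-.4935)<.02)&(abs(c[...,1]+.3515)<.03)
print('probe top',q.sum(),cv2.minEnclosingCircle((c[q][:,:2]*1000).astype(np.float32)),c[q].mean(0),np.median(z[q]))
E
```

```text
t 37.3 pos [ 0.4922 -0.3554  0.0268] shift(now axes) [1.4 0.2 0.8] shift(target axes) [1.4 0.2 0.8] turn [0.001  0.0011 0.0038] w 0.0443
[ 0.51911001  0.04114838 -0.27187851]
probe top 2283 ((498.60931396484375, -349.8720703125), 16.913305282592773) [ 0.494091   -0.35171567  0.07509641] 0.07571401674796692
```

Emit:
apply_moves:
  series:
    - [0, 0, 0, 0, 0, 0, 0.1]
    - [0, 0, 0, 0, 0, 0, 0.1]
    - [0, 0, 0, 0, 0, 0, 0.1]
    - [0, 0, 0, 0, 0, 0, 0.1]
    - [0, 0, 0, 0, 0, 0, 0.1]
    - [0, 0, 0, 0, 0, 0, 0.1]
    - [0, 0, 0, 0, 0, 0, 0.1]
    - [0, 0, 0, 0, 0, 0, 0.1]
  newtons: 60

```text
t: 38.0
eef_pos: [0.4918, -0.3552, 0.0263]
orientation: [0.669, 0.743, -0.0, 0.0]
ft_force: [-1.4, 0.1, 5.7]
width: 0.0168
grasp_force: 58.3
```

Emit:
apply_moves:
  series:
    - [0, 0, -3, 0, 0, 0, 0.1]
    - [0, 0, -4, 0, 0, 0, 0.1]
    - [0, 0, -6, 0, 0, 0, 0.1]
    - [0, 0, -6, 0, 0, 0, 0.1]
    - [0, 0, -6, 0, 0, 0, 0.1]
    - [0, 0, -6, 0, 0, 0, 0.1]

```text
t: 38.5
eef_pos: [0.4917, -0.3552, 0.0578]
orientation: [0.669, 0.743, -0.0, 0.0]
ft_force: [-0.1, -0.2, -0.9]
width: 0.0163
grasp_force: 58.5
```

Emit:
apply_moves:
  series:
    - [0, 0, -15, 0, 0, 0, 0.1]
    - [0, 0, -20, 0, 0, 0, 0.1]
    - [0, 0, -4, 0, 0, 0, 0.1]
    - [0, 0, 0, 0, 0, 0, 0.1]
    - [0, 0, 0, 0, 0, 0, 0.1]
    - [0, 0, 0, 0, 0, 0, 0.1]

```text
t: 39.0
eef_pos: [0.4913, -0.3548, 0.0952]
orientation: [0.669, 0.743, 0.0, -0.001]
ft_force: [0.1, 0.4, -1.2]
width: 0.0166
grasp_force: 58.5
```

```bash
python3 - <<'E'
from h import *
o=ctrl.get_obs(); need(.5050+(.4922-.4922),.0031,.097,95.8); print(o['grasp_force'])
p,d,m=snap('wrist','w19'); c=cloud(d,m)
M=R.from_quat(o['orientation']).as_matrix(); t=(c-o['eef_pos'])@M
np.save('pics/t19.npy',t)
cv2.imwrite('pics/w19c.png',cv2.resize(p[180:380,230:400,::-1],None,fx=3,fy=3,interpolation=2))
for v in range(225,300,6): print(v,[t[v,u].round(4).tolist() for u in (308,314)])
E
```

```text
t 39.0 pos [ 0.4913 -0.3548  0.0952] shift(now axes) [354.5  51.1  -1.5] shift(target axes) [354.7  49.8  -1.8] turn [-0.0008 -0.0009  0.0037] w 0.0166
58.50534439086914
225 [[0.0155, -0.0039, 0.064], [0.0155, 0.0001, 0.0641]]
231 [[0.011, -0.0039, 0.0654], [0.0112, 0.0001, 0.0646]]
237 [[0.0069, -0.004, 0.0651], [0.0069, 0.0001, 0.065]]
243 [[0.0028, -0.004, 0.0646], [-0.0045, 0.0002, 0.088]]
249 [[-0.0017, -0.004, 0.0652], [-0.0043, 0.0001, 0.0731]]
255 [[-0.0056, -0.004, 0.064], [-0.0056, 0.0001, 0.0638]]
261 [[-0.0102, -0.004, 0.0647], [-0.0098, 0.0001, 0.0636]]
267 [[-0.0143, -0.004, 0.0639], [0.0046, -0.0001, 0.0151]]
273 [[0.0035, -0.0033, 0.0095], [0.0045, -0.0001, 0.0071]]
279 [[0.009, -0.003, -0.0113], [0.0097, -0.0002, -0.0129]]
285 [[0.0088, -0.0029, -0.0175], [0.0092, -0.0002, -0.0184]]
291 [[0.0093, -0.0028, -0.0247], [0.0095, -0.0003, -0.0252]]
297 [[0.0093, -0.0027, -0.0304], [0.0094, -0.0003, -0.0306]]
```

View pics/w19c.png

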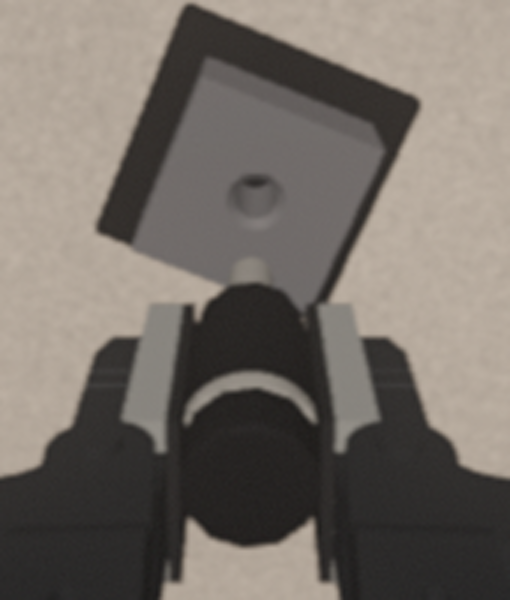

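The view shows the stand hole at crop (256,197) and the pin at crop (251,270), so the probe is held upright and centred. I'll move to the terminal and measure that hole the same way.

Emit:
apply_moves:
  series:
    - [25, 3, 0, 0, 0, 0, 0.1]
    - [36, 5, 0, 0, 0, 0, 0.1]
    - [36, 5, 0, 0, 0, 0, 0.1]
    - [36, 5, 0, 0, 0, 0, 0.1]
    - [36, 5, 0, 0, 0, 0, 0.1]
    - [36, 5, 0, 0, 0, 0, 0.1]
    - [36, 5, 0, 0, 0, 0, 0.1]
    - [36, 5, 0, 0, 0, 0, 0.1]

```text
t: 39.72
eef_pos: [0.4999, -0.0739, 0.0954]
orientation: [0.669, 0.743, -0.0, -0.0]
ft_force: [0.6, -0.0, -0.7]
width: 0.0163
grasp_force: 58.5
```

Emit:
apply_moves:
  series:
    - [36, 5, 0, 0, 0, 0, 0.1]
    - [28, 5, 0, 0, 0, 0, 0.1]
    - [13, 3, 0, 0, 0, 0, 0.1]
    - [0, 0, 0, 0, 0, 0, 0.1]
    - [0, 0, 0, 0, 0, 0, 0.1]
    - [0, 0, 0, 0, 0, 0, 0.1]
    - [0, 0, 0, 0, 0, 0, 0.1]
    - [0, 0, 0, 0, 0, 0, 0.1]

```text
t: 40.38
eef_pos: [0.5053, 0.0014, 0.0958]
orientation: [0.67, 0.743, -0.0, -0.0]
ft_force: [-0.6, -0.1, -0.1]
width: 0.0169
grasp_force: 58.5
```

Emit:
apply_moves:
  series:
    - [0, 0, 0, 0, 0, 0, 0.1]
    - [0, 0, 0, 0, 0, 0, 0.1]
    - [0, 0, 0, 0, 0, 0, 0.1]
    - [0, 0, 0, 0, 0, 0, 0.1]

```text
t: 40.72
eef_pos: [0.5053, 0.0021, 0.0959]
orientation: [0.669, 0.743, 0.0, -0.0]
ft_force: [-0.7, -0.8, 0.2]
width: 0.0169
grasp_force: 58.5
```

```bash
cat >> h.py <<'E'
def hole(name,ztop=.032,guess=None):
    # dark ellipse of the hole near the middle above the pin; returns tool-frame pos of hole mouth
    p,d,m=load(name); o=ctrl.get_obs(); M=R.from_quat(o['orientation']).as_matrix()
    return lambda u,v: ((px(m,u,v,ztop)-o['eef_pos'])@M).round(4)
E
python3 - <<'E'
from h import *
need(.5050,.0031,.095,95.8)
p,d,m=snap('wrist','w20')
cv2.imwrite('pics/w20c.png',cv2.resize(p[180:380,230:400,::-1],None,fx=3,fy=3,interpolation=2))
intray('w20'); 
snap('scene','scene4'); intray('scene4')
E
```

```text
t 40.7 pos [0.5053 0.0021 0.0959] shift(now axes) [ 1.  -0.2  0.9] shift(target axes) [ 1.  -0.2  0.9] turn [ 0.     -0.      0.0034] w 0.0169
tray coin px [369. 305.] n 16 c [ 0.5525 -0.0441  0.0176] z90 0.0182
tray coin px [339. 380.] n 70 c [ 0.5384 -0.1135  0.0173] z90 0.0178
tray coin px [304. 276.] n 68 c [ 0.5413 -0.0467  0.0189] z90 0.0204
tray coin px [273. 279.] n 31 c [ 0.4863 -0.1131  0.0171] z90 0.0184
tray coin px [290. 291.] n 72 c [ 0.5482 -0.1068  0.0189] z90 0.0210
tray coin px [275. 306.] n 80 c [ 0.5541 -0.1667  0.0185] z90 0.0200
```

View pics/w20c.png

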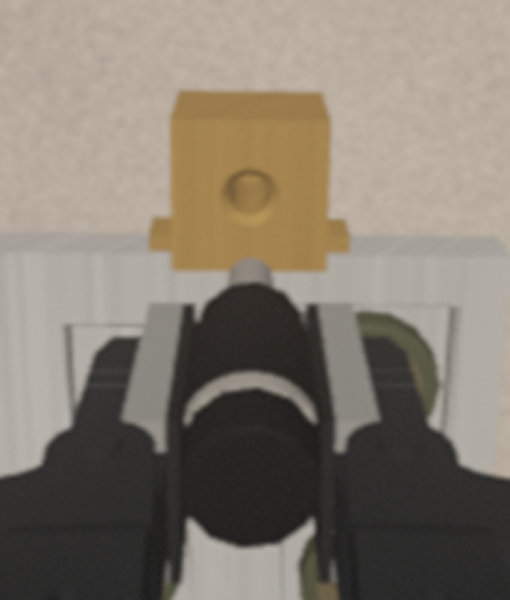

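Emit:
apply_moves:
  series:
    - [0.9, -0.7, 10, 0, 0, 0, 0.1]
    - [0, 0, 15, 0, 0, 0, 0.1]
    - [0, 0, 12, 0, 0, 0, 0.1]
    - [0, 0, 4, 0, 0, 0, 0.1]
    - [0, 0, 0, 0, 0, 0, 0.1]
    - [0, 0, 0, 0, 0, 0, 0.1]
    - [0, 0, 0, 0, 0, 0, 0.1]
    - [0, 0, 0, 0, 0, 0, 0.1]

```text
t: 41.48
eef_pos: [0.505, 0.003, 0.0556]
orientation: [0.669, 0.743, 0.0, 0.0]
ft_force: [-0.3, 0.0, -0.6]
width: 0.0166
grasp_force: 58.5
```

Emit:
apply_moves:
  series:
    - [0, 0, 1, 0, 0, 0, 0.1]
    - [0, 0, 1, 0, 0, 0, 0.1]
    - [0, 0, 1, 0, 0, 0, 0.1]
    - [0, 0, 0, 0, 0, 0, 0.1]

```text
t: 41.82
eef_pos: [0.5045, 0.0031, 0.0518]
orientation: [0.669, 0.743, -0.0, -0.0]
ft_force: [-0.3, -0.4, 0.3]
width: 0.0164
grasp_force: 58.5
```

Emit:
apply_moves:
  series:
    - [0, 0, 1, 0, 0, 0, 0.1]
    - [0, 0, 1, 0, 0, 0, 0.1]
    - [0, 0, 0, 0, 0, 0, 0.1]

```text
t: 42.07
eef_pos: [0.5044, 0.0031, 0.0497]
orientation: [0.669, 0.743, -0.0, -0.0]
ft_force: [-0.3, 0.7, -0.6]
width: 0.0163
grasp_force: 58.5
```

```bash
python3 - <<'E'
from h import *
o=ctrl.get_obs(); need(.505,.0031,.0264,95.8); print(o['ft_force'],o['torque'])
E
```

```text
t 42.1 pos [0.5044 0.0031 0.0497] shift(now axes) [-0.1  0.6 23.3] shift(target axes) [-0.1  0.6 23.3] turn [-0.0003 -0.0001  0.0038] w 0.0163
[-0.25092031  0.72545172 -0.64141197] [-0.0022708  -0.03675662  0.05880446]
```

Emit:
apply_moves:
  series:
    - [0, 0, 1.5, 0, 0, 0, 0.1]
    - [0, 0, 1.5, 0, 0, 0, 0.1]
    - [0, 0, 0, 0, 0, 0, 0.1]

```text
t: 42.32
eef_pos: [0.5046, 0.0031, 0.0467]
orientation: [0.669, 0.743, -0.0, -0.0]
ft_force: [0.9, 0.3, -0.2]
width: 0.0165
grasp_force: 58.5
```

Emit:
apply_moves:
  series:
    - [0, 0, 1.5, 0, 0, 0, 0.1]
    - [0, 0, 1.5, 0, 0, 0, 0.1]
    - [0, 0, 0, 0, 0, 0, 0.1]

```text
t: 42.57
eef_pos: [0.5046, 0.003, 0.0437]
orientation: [0.669, 0.743, 0.0, 0.0]
ft_force: [0.3, -0.2, -0.8]
width: 0.0167
grasp_force: 58.5
```

Emit:
apply_moves:
  series:
    - [0, 0, 2, 0, 0, 0, 0.1]
    - [0, 0, 2, 0, 0, 0, 0.1]
    - [0, 0, 0, 0, 0, 0, 0.1]

```text
t: 42.82
eef_pos: [0.5046, 0.0031, 0.0396]
orientation: [0.669, 0.743, -0.0, -0.0]
ft_force: [0.9, -0.8, -1.1]
width: 0.0166
grasp_force: 58.5
```

Emit:
apply_moves:
  series:
    - [0, 0, 2, 0, 0, 0, 0.1]
    - [0, 0, 2, 0, 0, 0, 0.1]
    - [0, 0, 0, 0, 0, 0, 0.1]

```text
t: 43.07
eef_pos: [0.5046, 0.003, 0.0356]
orientation: [0.669, 0.743, -0.0, 0.0]
ft_force: [0.8, -1.7, -1.2]
width: 0.0165
grasp_force: 58.5
```

Sliding in freely. About 9 mm remain to the shoulder, so I'll continue to light contact.

Emit:
apply_moves:
  series:
    - [0, 0, 2, 0, 0, 0, 0.1]
    - [0, 0, 2, 0, 0, 0, 0.1]
    - [0, 0, 2, 0, 0, 0, 0.1]
    - [0, 0, 0, 0, 0, 0, 0.1]

```text
t: 43.4
eef_pos: [0.5046, 0.0031, 0.0296]
orientation: [0.669, 0.743, -0.0, -0.0]
ft_force: [1.1, -1.3, -2.1]
width: 0.0169
grasp_force: 58.5
```

Emit:
apply_moves:
  series:
    - [0, 0, 1, 0, 0, 0, 0.1]
    - [0, 0, 1, 0, 0, 0, 0.1]
    - [0, 0, 0, 0, 0, 0, 0.1]

```text
t: 43.65
eef_pos: [0.5046, 0.0031, 0.0278]
orientation: [0.669, 0.743, 0.0, 0.0]
ft_force: [2.8, -3.3, -0.9]
width: 0.0165
grasp_force: 58.5
```

Emit:
apply_moves:
  series:
    - [0, 0, 1, 0, 0, 0, 0.1]
    - [0, 0, 0, 0, 0, 0, 0.1]

```text
t: 43.82
eef_pos: [0.5046, 0.0031, 0.0269]
orientation: [0.669, 0.743, 0.0, 0.0]
ft_force: [2.0, -1.2, 0.6]
width: 0.0165
grasp_force: 58.6
```

Emit:
apply_moves:
  series:
    - [0, 0, 0.5, 0, 0, 0, 0.1]
    - [0, 0, 0, 0, 0, 0, 0.1]

```text
t: 43.98
eef_pos: [0.5046, 0.0031, 0.0264]
orientation: [0.669, 0.743, 0.0, 0.0]
ft_force: [1.9, -2.8, 0.2]
width: 0.0166
grasp_force: 58.6
```

Emit:
apply_moves:
  series:
    - [0, 0, 0.5, 0, 0, 0, 0.1]
    - [0, 0, 0.5, 0, 0, 0, 0.1]
    - [0, 0, 0, 0, 0, 0, 0.1]
    - [0, 0, 0, 0, 0, 0, 0.1]

```text
t: 44.32
eef_pos: [0.5047, 0.0031, 0.0261]
orientation: [0.669, 0.743, 0.0, 0.0]
ft_force: [-3.0, -2.2, 20.4]
width: 0.0168
grasp_force: 61.3
```

Emit:
apply_moves:
  series:
    - [0, 0, 0, 0, 0, 0, 0.52]
    - [0, 0, 0, 0, 0, 0, 0.52]
    - [0, 0, 0, 0, 0, 0, 0.52]
    - [0, 0, 0, 0, 0, 0, 0.52]
    - [0, 0, 0, 0, 0, 0, 0.52]

```text
t: 44.73
eef_pos: [0.5044, 0.0032, 0.0253]
orientation: [0.669, 0.743, -0.0, -0.0]
ft_force: [-0.1, -0.7, 0.1]
width: 0.0438
grasp_force: 0.0
```

Emit:
apply_moves:
  series:
    - [0, 0, -5, 0, 0, 0, 0.52]
    - [0, 0, -15, 0, 0, 0, 0.52]
    - [0, 0, -30, 0, 0, 0, 0.52]
    - [0, 0, -35, 0, 0, 0, 0.52]
    - [0, 0, -30, 0, 0, 0, 0.52]
    - [0, 0, -10, 0, 0, 0, 0.52]
    - [0, 0, 0, 0, 0, 0, 0.52]
    - [0, 0, 0, 0, 0, 0, 0.52]

```text
t: 45.4
eef_pos: [0.5047, 0.0031, 0.1509]
orientation: [0.669, 0.743, 0.0, 0.0]
ft_force: [-0.6, 1.3, 0.5]
width: 0.044
grasp_force: 0.0
```

```bash
python3 - <<'E'
from h import *
need(.69,.111,.15,95.8)
p,d,m=snap('wrist','w21'); c=cloud(d,m); z=c[...,2]
q=(z>.068)&(z<.082)&(abs(c[...,0]-.505)<.03)&(abs(c[...,1]-.0031)<.03)
print('probe top',q.sum(),cv2.minEnclosingCircle((c[q][:,:2]*1000).astype(np.float32)),np.median(z[q]))
q=(z>.055)&(z<.085)&(abs(c[...,0]-.69)<.04)&(abs(c[...,1]-.111)<.04)&(p.min(-1)>120)
if q.sum()>5: print('btn',q.sum(),cv2.minEnclosingCircle((c[q][:,:2]*1000).astype(np.float32)),np.median(z[q]))
E
```

```text
t 45.4 pos [0.5047 0.0031 0.1509] shift(now axes) [ 87.9 195.6   1.1] shift(target axes) [ 88.6 195.3   0.9] turn [0.0012 0.0002 0.0038] w 0.0440
probe top 510 ((504.5768127441406, 3.9638946056365967), 9.16324234008789) 0.07577883996824511
btn 1448 ((691.1522216796875, 110.4211196899414), 14.408203125) 0.06605168486181082
```

Emit:
apply_moves:
  series:
    - [10, 23, 0, 0, 0, 0, 0]
    - [15, 34, 10, 0, 0, 0, 0]
    - [15, 34, 15, 0, 0, 0, 0]
    - [15, 34, 15, 0, 0, 0, 0]
    - [15, 34, 15, 0, 0, 0, 0]
    - [12, 26, 10, 0, 0, 0, 0]
    - [5.2, 11.7, 0, 0, 0, 0, 0]
    - [0, 0, 0, 0, 0, 0, 0]

```text
t: 46.12
eef_pos: [0.6918, 0.1119, 0.0823]
orientation: [0.669, 0.744, -0.001, -0.001]
ft_force: [-1.1, 0.0, 0.1]
width: -0.0001
grasp_force: 0.0
```

Emit:
apply_moves:
  series:
    - [0, 0, 0, 0, 0, 0, 0]
    - [0, 0, 0, 0, 0, 0, 0]
    - [0, 0, 0, 0, 0, 0, 0]
    - [0, 0, 0, 0, 0, 0, 0]

```text
t: 46.45
eef_pos: [0.6904, 0.1098, 0.0857]
orientation: [0.669, 0.743, -0.0, -0.0]
ft_force: [0.1, 0.5, 0.2]
width: 0.0001
grasp_force: 0.0
```

```bash
python3 - <<'E'
from h import *
need(.6912,.1104,.06,95.8)
E
```

```text
t 46.5 pos [0.6904 0.1098 0.0857] shift(now axes) [ 0.5  0.9 25.7] shift(target axes) [ 0.5  0.9 25.7] turn [-0.0002  0.      0.0032] w 0.0001
```

Emit:
apply_moves:
  series:
    - [0.5, 0.9, 12, 0, 0, 0, 0]
    - [0, 0, 10, 0, 0, 0, 0]
    - [0, 0, 6, 0, 0, 0, 0]
    - [0, 0, 0, 0, 0, 0, 0]
    - [0, 0, 0, 0, 0, 0, 0]
    - [0, 0, 0, 0, 0, 0, 0]

```text
t: 46.95
eef_pos: [0.692, 0.111, 0.0575]
orientation: [0.669, 0.743, 0.0, 0.0]
ft_force: [0.8, 0.1, 0.8]
width: 0.0001
grasp_force: 0.0
```

Emit:
apply_moves:
  series:
    - [0, 0, 1.5, 0, 0, 0, 0]
    - [0, 0, 1.5, 0, 0, 0, 0]
    - [0, 0, 1.5, 0, 0, 0, 0]
    - [0, 0, 0, 0, 0, 0, 0]
    - [0, 0, 0, 0, 0, 0, 0]

```text
t: 47.37
eef_pos: [0.6918, 0.111, 0.0529]
orientation: [0.669, 0.743, -0.0, -0.0]
ft_force: [-0.1, -0.8, -0.6]
width: 0.0
grasp_force: 0.0
```

Emit:
apply_moves:
  series:
    - [0, 0, 1, 0, 0, 0, 0]
    - [0, 0, 1, 0, 0, 0, 0]
    - [0, 0, 0, 0, 0, 0, 0]
    - [0, 0, 0, 0, 0, 0, 0]

```text
t: 47.7
eef_pos: [0.692, 0.111, 0.051]
orientation: [0.669, 0.743, 0.0, 0.0]
ft_force: [-0.1, -0.2, 1.1]
width: -0.0002
grasp_force: 0.8
```

Emit:
apply_moves:
  series:
    - [0, 0, 1, 0, 0, 0, 0]
    - [0, 0, 0.5, 0, 0, 0, 0]
    - [0, 0, 0, 0, 0, 0, 0]
    - [0, 0, 0, 0, 0, 0, 0]

```text
t: 48.03
eef_pos: [0.692, 0.111, 0.0495]
orientation: [0.669, 0.743, 0.0, 0.0]
ft_force: [0.0, 0.7, 1.4]
width: 0.0001
grasp_force: 1.2
```

Emit:
apply_moves:
  series:
    - [0, 0, 1, 0, 0, 0, 0]
    - [0, 0, 1, 0, 0, 0, 0]
    - [0, 0, 0, 0, 0, 0, 0]

```text
t: 48.28
eef_pos: [0.692, 0.111, 0.0474]
orientation: [0.669, 0.743, 0.0, 0.0]
ft_force: [1.5, 1.3, 4.2]
width: 0.0
grasp_force: 1.8
```

Emit:
apply_moves:
  series:
    - [0, 0, 1, 0, 0, 0, 0]
    - [0, 0, 0.5, 0, 0, 0, 0]
    - [0, 0, 0, 0, 0, 0, 0]

```text
t: 48.53
eef_pos: [0.692, 0.111, 0.0459]
orientation: [0.669, 0.743, 0.0, 0.0]
ft_force: [0.7, 0.3, 5.4]
width: -0.0001
grasp_force: 2.3
```

Emit:
apply_moves:
  series:
    - [0, 0, 0.5, 0, 0, 0, 0]
    - [0, 0, 0, 0, 0, 0, 0]

```text
t: 48.7
eef_pos: [0.692, 0.1111, 0.0455]
orientation: [0.669, 0.743, 0.0, 0.0]
ft_force: [0.2, 0.4, 5.4]
width: 0.0
grasp_force: 2.4
```

Emit:
apply_moves:
  series:
    - [0, 0, 0.5, 0, 0, 0, 0]
    - [0, 0, 0, 0, 0, 0, 0]

```text
t: 48.87
eef_pos: [0.692, 0.111, 0.0454]
orientation: [0.669, 0.743, 0.0, 0.0]
ft_force: [-1.4, -0.4, 9.0]
width: -0.0002
grasp_force: 4.5
```

Emit:
apply_moves:
  series:
    - [0, 0, 0, 0, 0, 0, 0]
    - [0, 0, 0, 0, 0, 0, 0]
    - [0, 0, 0, 0, 0, 0, 0]
    - [0, 0, 0, 0, 0, 0, 0]
    - [0, 0, 0, 0, 0, 0, 0]
    - [0, 0, 0, 0, 0, 0, 0]
    - [0, 0, 0, 0, 0, 0, 0]
    - [0, 0, 0, 0, 0, 0, 0]

```text
t: 49.53
eef_pos: [0.692, 0.111, 0.0454]
orientation: [0.669, 0.743, 0.0, 0.0]
ft_force: [-0.2, 0.5, 9.6]
width: -0.0001
grasp_force: 4.7
```

Emit:
apply_moves:
  series:
    - [0, 0, -5, 0, 0, 0, 0]
    - [0, 0, -15, 0, 0, 0, 0]
    - [0, 0, -30, 0, 0, 0, 0]
    - [0, 0, -35, 0, 0, 0, 0.3]
    - [0, 0, -20, 0, 0, 0, 0.52]
    - [0, 0, 0, 0, 0, 0, 0.52]
    - [-8, -18, 0, 0, 0, 0, 0.52]
    - [-15, -34, 0, 0, 0, 0, 0.52]

```text
t: 50.2
eef_pos: [0.6439, 0.0836, 0.1495]
orientation: [0.669, 0.744, 0.001, 0.001]
ft_force: [-1.0, -1.3, 0.3]
width: 0.0444
grasp_force: 0.0
```

Emit:
apply_moves:
  series:
    - [-15, -34, 0, 0, 0, 0, 0.52]
    - [-15, -34, 0, 0, 0, 0, 0.52]
    - [-15, -34, 0, 0, 0, 0, 0.52]
    - [-13, -29, 0, 0, 0, 0, 0.52]
    - [-6.7, -14.7, 0, 0, 0, 0, 0.52]
    - [0, 0, 0, 0, 0, 0, 0.52]
    - [0, 0, 0, 0, 0, 0, 0.52]
    - [0, 0, 0, 0, 0, 0, 0.52]

```text
t: 50.87
eef_pos: [0.5049, 0.0032, 0.1498]
orientation: [0.669, 0.743, 0.0, 0.0]
ft_force: [0.1, 0.1, 0.6]
width: 0.0443
grasp_force: 0.0
```

Emit:
apply_moves:
  series:
    - [0, 0, 0, 0, 0, 0, 0.52]
    - [0, 0, 0, 0, 0, 0, 0.52]
    - [0, 0, 0, 0, 0, 0, 0.52]
    - [0, 0, 0, 0, 0, 0, 0.52]

```text
t: 51.2
eef_pos: [0.5047, 0.0033, 0.1498]
orientation: [0.669, 0.743, -0.0, -0.0]
ft_force: [0.6, 0.2, -0.3]
width: 0.0446
grasp_force: 0.0
```

```bash
python3 - <<'E'
from h import *
need(.5046,.0031,.0264,95.8)
p,d,m=snap('wrist','w22'); c=cloud(d,m); z=c[...,2]
q=(z>.068)&(z<.082)&(abs(c[...,0]-.505)<.03)&(abs(c[...,1]-.0031)<.03)
print('probe top',q.sum(),cv2.minEnclosingCircle((c[q][:,:2]*1000).astype(np.float32)),np.median(z[q]))
E
```

```text
t 51.2 pos [0.5047 0.0033 0.1498] shift(now axes) [-2.000e-01 -1.000e-01  1.234e+02] shift(target axes) [-2.000e-01 -1.000e-01  1.234e+02] turn [-0.0002 -0.      0.0042] w 0.0446
probe top 509 ((504.35052490234375, 3.8134732246398926), 9.036255836486816) 0.07581711813778416
```

Emit:
apply_moves:
  series:
    - [0, 0, 20, 0, 0, 0, 0.52]
    - [0, 0, 30, 0, 0, 0, 0.52]
    - [0, 0, 30, 0, 0, 0, 0.52]
    - [0, 0, 22, 0, 0, 0, 0.52]
    - [0, 0, 15, 0, 0, 0, 0.52]
    - [0, 0, 6, 0, 0, 0, 0.52]
    - [0, 0, 0, 0, 0, 0, 0.52]
    - [0, 0, 0, 0, 0, 0, 0.52]

```text
t: 51.92
eef_pos: [0.5047, 0.0031, 0.0273]
orientation: [0.669, 0.743, 0.0, 0.0]
ft_force: [-0.1, 0.2, -0.8]
width: 0.0444
grasp_force: 0.0
```

Emit:
apply_moves:
  series:
    - [0, 0, 0, 0, 0, 0, 0.52]
    - [0, 0, 0, 0, 0, 0, 0.52]
    - [0, 0, 0, 0, 0, 0, 0.1]
    - [0, 0, 0, 0, 0, 0, 0.1]
    - [0, 0, 0, 0, 0, 0, 0.1]
    - [0, 0, 0, 0, 0, 0, 0.1]
    - [0, 0, 0, 0, 0, 0, 0.1]
    - [0, 0, 0, 0, 0, 0, 0.1]
  newtons: 60

```text
t: 52.58
eef_pos: [0.5048, 0.003, 0.0276]
orientation: [0.669, 0.743, 0.0, 0.0]
ft_force: [-1.6, -0.4, 10.1]
width: 0.0169
grasp_force: 58.2
```

Emit:
apply_moves:
  series:
    - [0, 0, -3, 0, 0, 0, 0.1]
    - [0, 0, -4, 0, 0, 0, 0.1]
    - [0, 0, -6, 0, 0, 0, 0.1]
    - [0, 0, -6, 0, 0, 0, 0.1]
    - [0, 0, -8, 0, 0, 0, 0.1]
    - [0, 0, -15, 0, 0, 0, 0.1]
    - [0, 0, -20, 0, 0, 0, 0.1]
    - [0, 0, -8, 0, 0, 0, 0.1]

```text
t: 53.25
eef_pos: [0.5051, 0.0031, 0.0993]
orientation: [0.669, 0.743, 0.001, 0.001]
ft_force: [1.8, -0.7, 0.1]
width: 0.0164
grasp_force: 58.5
```

```bash
python3 - <<'E'
from h import *
need(.4918,-.3552,.0955,95.8); print(ctrl.get_obs()['ft_force'])
E
```

```text
t 53.2 pos [0.5051 0.0031 0.0993] shift(now axes) [-354.9  -50.8    3.9] shift(target axes) [-355.1  -49.4    3.8] turn [0.0021 0.0004 0.0038] w 0.0164
[ 1.81138028 -0.742447    0.14186897]
```

Emit:
apply_moves:
  series:
    - [-25, -3, 0, 0, 0, 0, 0.1]
    - [-36, -5, 0, 0, 0, 0, 0.1]
    - [-36, -5, 0, 0, 0, 0, 0.1]
    - [-36, -5, 0, 0, 0, 0, 0.1]
    - [-36, -5, 0, 0, 0, 0, 0.1]
    - [-36, -5, 0, 0, 0, 0, 0.1]
    - [-36, -5, 0, 0, 0, 0, 0.1]
    - [-36, -5, 0, 0, 0, 0, 0.1]

```text
t: 53.92
eef_pos: [0.4952, -0.2781, 0.0971]
orientation: [0.669, 0.743, 0.0, -0.0]
ft_force: [2.1, 0.4, 0.4]
width: 0.016
grasp_force: 58.5
```

Emit:
apply_moves:
  series:
    - [-36, -5, 0, 0, 0, 0, 0.1]
    - [-28, -5, 0, 0, 0, 0, 0.1]
    - [-13.5, -2.5, 0, 0, 0, 0, 0.1]
    - [0, 0, 0, 0, 0, 0, 0.1]
    - [0, 0, 0, 0, 0, 0, 0.1]
    - [0, 0, 0, 0, 0, 0, 0.1]
    - [0, 0, 0, 0, 0, 0, 0.1]
    - [0, 0, 0, 0, 0, 0, 0.1]

```text
t: 54.58
eef_pos: [0.4916, -0.3535, 0.097]
orientation: [0.669, 0.744, 0.0, -0.0]
ft_force: [0.0, -0.4, 0.1]
width: 0.0164
grasp_force: 58.5
```

Emit:
apply_moves:
  series:
    - [0, 0, 0, 0, 0, 0, 0.1]
    - [0, 0, 0, 0, 0, 0, 0.1]
    - [0, 0, 0, 0, 0, 0, 0.1]
    - [0, 0, 0, 0, 0, 0, 0.1]
    - [0, 0, 0, 0, 0, 0, 0.1]

```text
t: 55.0
eef_pos: [0.4914, -0.3547, 0.0969]
orientation: [0.669, 0.743, 0.0, -0.0]
ft_force: [0.5, 0.3, -0.2]
width: 0.0165
grasp_force: 58.5
```

```bash
python3 - <<'E'
from h import *
need(.4918,-.3552,.0952,95.8)
p,d,m=snap('wrist','w23'); q,_,_=load('w19')
cv2.imwrite('pics/w23c.png',np.hstack([cv2.resize(a[200:310,255:375,::-1],None,fx=3.2,fy=3.2,interpolation=2) for a in (q,p)]))
E
```

```text
t 55.0 pos [ 0.4914 -0.3547  0.0969] shift(now axes) [-0.5  0.4  1.7] shift(target axes) [-0.5  0.4  1.7] turn [-0.     -0.      0.0038] w 0.0165
```

View pics/w23c.png

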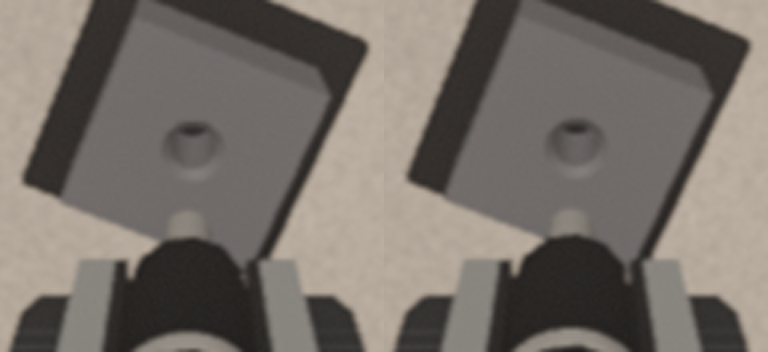

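The two views match closely: the hole is at (192,147), against (192,150) at departure. I'll insert with a small correction.

Emit:
apply_moves:
  series:
    - [0, 0.5, 10, 0, 0, 0, 0.1]
    - [0, 0, 15, 0, 0, 0, 0.1]
    - [0, 0, 11, 0, 0, 0, 0.1]
    - [0, 0, 4, 0, 0, 0, 0.1]
    - [0, 0, 0, 0, 0, 0, 0.1]
    - [0, 0, 0, 0, 0, 0, 0.1]
    - [0, 0, 0, 0, 0, 0, 0.1]
    - [0, 0, 0, 0, 0, 0, 0.1]

```text
t: 55.72
eef_pos: [0.4922, -0.355, 0.0575]
orientation: [0.669, 0.743, 0.0, 0.0]
ft_force: [-0.3, 0.1, -0.1]
width: 0.0162
grasp_force: 58.5
```

Emit:
apply_moves:
  series:
    - [0, 0, 1, 0, 0, 0, 0.1]
    - [0, 0, 1, 0, 0, 0, 0.1]
    - [0, 0, 1, 0, 0, 0, 0.1]
    - [0, 0, 0, 0, 0, 0, 0.1]

```text
t: 56.05
eef_pos: [0.4918, -0.3547, 0.0538]
orientation: [0.669, 0.743, 0.0, -0.0]
ft_force: [0.6, 0.2, -0.0]
width: 0.0163
grasp_force: 58.5
```

Emit:
apply_moves:
  series:
    - [0, 0, 1, 0, 0, 0, 0.1]
    - [0, 0, 1, 0, 0, 0, 0.1]
    - [0, 0, 0, 0, 0, 0, 0.1]

```text
t: 56.3
eef_pos: [0.4918, -0.3546, 0.0517]
orientation: [0.669, 0.743, 0.0, -0.0]
ft_force: [-0.2, -1.7, -1.0]
width: 0.0168
grasp_force: 58.5
```

Emit:
apply_moves:
  series:
    - [0, 0, 1, 0, 0, 0, 0.1]
    - [0, 0, 1, 0, 0, 0, 0.1]
    - [0, 0, 0, 0, 0, 0, 0.1]

```text
t: 56.55
eef_pos: [0.4918, -0.3546, 0.0497]
orientation: [0.669, 0.743, 0.0, -0.0]
ft_force: [-0.3, 0.7, -0.4]
width: 0.0164
grasp_force: 58.5
```

Emit:
apply_moves:
  series:
    - [0, 0, 1.5, 0, 0, 0, 0.1]
    - [0, 0, 1.5, 0, 0, 0, 0.1]
    - [0, 0, 0, 0, 0, 0, 0.1]

```text
t: 56.8
eef_pos: [0.4918, -0.3546, 0.0466]
orientation: [0.669, 0.743, 0.0, -0.0]
ft_force: [0.6, -0.5, -0.8]
width: 0.0164
grasp_force: 58.5
```

Emit:
apply_moves:
  series:
    - [0, 0, 2, 0, 0, 0, 0.1]
    - [0, 0, 2, 0, 0, 0, 0.1]
    - [0, 0, 0, 0, 0, 0, 0.1]

```text
t: 57.05
eef_pos: [0.4918, -0.3546, 0.0425]
orientation: [0.669, 0.743, 0.0, -0.0]
ft_force: [-0.2, -0.4, -1.1]
width: 0.0167
grasp_force: 58.5
```

Emit:
apply_moves:
  series:
    - [0, 0, 2, 0, 0, 0, 0.1]
    - [0, 0, 2, 0, 0, 0, 0.1]
    - [0, 0, 2, 0, 0, 0, 0.1]
    - [0, 0, 0, 0, 0, 0, 0.1]

```text
t: 57.38
eef_pos: [0.4918, -0.3546, 0.0365]
orientation: [0.669, 0.743, 0.0, -0.0]
ft_force: [-0.1, -0.2, -0.5]
width: 0.0165
grasp_force: 58.5
```

Emit:
apply_moves:
  series:
    - [0, 0, 2, 0, 0, 0, 0.1]
    - [0, 0, 2, 0, 0, 0, 0.1]
    - [0, 0, 2, 0, 0, 0, 0.1]
    - [0, 0, 0, 0, 0, 0, 0.1]

```text
t: 57.72
eef_pos: [0.4918, -0.3546, 0.0305]
orientation: [0.669, 0.743, -0.0, -0.0]
ft_force: [0.5, -0.9, -1.0]
width: 0.0164
grasp_force: 58.5
```

Home is at TCP z of about 0.0275, so 3 mm remain.

Emit:
apply_moves:
  series:
    - [0, 0, 1, 0, 0, 0, 0.1]
    - [0, 0, 1, 0, 0, 0, 0.1]
    - [0, 0, 0, 0, 0, 0, 0.1]

```text
t: 57.97
eef_pos: [0.4918, -0.3547, 0.0288]
orientation: [0.669, 0.743, 0.0, -0.0]
ft_force: [0.8, -0.4, -1.0]
width: 0.0166
grasp_force: 58.5
```

Emit:
apply_moves:
  series:
    - [0, 0, 0.5, 0, 0, 0, 0.1]
    - [0, 0, 0.5, 0, 0, 0, 0.1]
    - [0, 0, 0, 0, 0, 0, 0.1]

```text
t: 58.22
eef_pos: [0.4918, -0.3547, 0.0279]
orientation: [0.669, 0.743, -0.0, -0.0]
ft_force: [0.3, 0.3, -1.3]
width: 0.0165
grasp_force: 58.5
```

Emit:
apply_moves:
  series:
    - [0, 0, 0.5, 0, 0, 0, 0.1]
    - [0, 0, 0, 0, 0, 0, 0.1]

```text
t: 58.38
eef_pos: [0.4919, -0.3547, 0.0277]
orientation: [0.669, 0.743, -0.0, 0.0]
ft_force: [-0.4, 0.3, 3.0]
width: 0.0165
grasp_force: 59.3
```

Emit:
apply_moves:
  series:
    - [0, 0, 0, 0, 0, 0, 0.52]
    - [0, 0, 0, 0, 0, 0, 0.52]
    - [0, 0, 0, 0, 0, 0, 0.52]
    - [0, 0, 0, 0, 0, 0, 0.52]
    - [0, 0, 0, 0, 0, 0, 0.52]
    - [0, 0, -5, 0, 0, 0, 0.52]
    - [0, 0, -10, 0, 0, 0, 0.52]
    - [0, 0, -20, 0, 0, 0, 0.52]

```text
t: 59.05
eef_pos: [0.491, -0.354, 0.0619]
orientation: [0.669, 0.743, -0.0, -0.001]
ft_force: [0.7, 0.6, 0.1]
width: 0.0448
grasp_force: 0.0
```

Emit:
apply_moves:
  series:
    - [0, 0, -30, 0, 0, 0, 0.52]
    - [0, 0, -35, 0, 0, 0, 0.52]
    - [0, 0, -25, 0, 0, 0, 0.52]
    - [20, 0, -15, 0, 0, 0, 0.52]
    - [20, 0, 0, 0, 0, 0, 0.52]
    - [0, 0, 0, 0, 0, 0, 0.52]
    - [0, 0, 0, 0, 0, 0, 0.52]
    - [0, 0, 0, 0, 0, 0, 0.52]

```text
t: 59.72
eef_pos: [0.4878, -0.3153, 0.1679]
orientation: [0.669, 0.743, -0.0, 0.0]
ft_force: [-0.0, 0.5, 0.3]
width: 0.0444
grasp_force: 0.0
```

```bash
python3 - <<'E'
from h import *
need(.4918,-.3552,.15,95.8)
p,d,m=snap('wrist','w24'); c=cloud(d,m); z=c[...,2]
q=(z>.068)&(z<.085)&(abs(c[...,0]-.492)<.03)&(abs(c[...,1]+.354)<.03)
print('probe top',q.sum(),cv2.minEnclosingCircle((c[q][:,:2]*1000).astype(np.float32)),np.median(z[q]))
p,d,m=snap('scene','scene5'); intray('scene5')
c=cloud(d,m); c0=cloud(load('scene0')[1],load('scene0')[2])
p2,d2,m2=snap('side','side2'); c2=cloud(d2,m2); s0=cloud(load('side0')[1],load('side0')[2])
for nm,b in dict(weight=(.47,.53,.24,.32),bowl=(.43,.56,.4,.55),jar=(.62,.72,.3,.42),flask=(.62,.69,-.43,-.35),lump=(.32,.44,-.04,.085),spat=(.6,.8,-.23,-.16),brush=(.24,.36,.33,.55)).items():
    r=[]
    for a in (c0,c,s0,c2):
        k=(a[...,0]>b[0])&(a[...,0]<b[1])&(a[...,1]>b[2])&(a[...,1]<b[3])&(a[...,2]>.01)&(a[...,2]<.13); r.append(a[k][:,:2].mean(0).round(3).tolist() if k.any() else None)
    print(nm,r)
k=(abs(c[...,0]-.691)<.03)&(abs(c[...,1]-.111)<.03)&(p.min(-1)>110)&(c[...,2]>.054); print('btn z',c[k][:,2].mean())
E
```

```text
t 59.7 pos [ 0.4878 -0.3153  0.1679] shift(now axes) [-40.1  -0.2  17.9] shift(target axes) [-40.1  -0.1  17.9] turn [0.0003 0.0005 0.004 ] w 0.0444
probe top 424 ((491.53594970703125, -354.0400695800781), 9.219279289245605) 0.07577919109812356
tray coin px [304. 276.] n 65 c [ 0.5414 -0.0463  0.0192] z90 0.0212
tray coin px [274. 278.] n 32 c [ 0.486  -0.1128  0.0169] z90 0.0186
tray coin px [290. 291.] n 66 c [ 0.5485 -0.1072  0.0187] z90 0.0205
tray coin px [275. 306.] n 76 c [ 0.554  -0.167   0.0185] z90 0.0204
weight [[0.505, 0.267], [0.504, 0.268], [0.499, 0.278], [0.499, 0.278]]
bowl [[0.497, 0.473], [0.497, 0.473], [0.503, 0.453], [0.503, 0.453]]
jar [[0.682, 0.33], [0.682, 0.33], [0.673, 0.347], [0.673, 0.347]]
flask [[0.662, -0.39], [0.662, -0.39], [0.647, -0.374], [0.647, -0.373]]
lump [[0.396, 0.022], [0.396, 0.021], [0.385, 0.045], [0.385, 0.045]]
spat [[0.759, -0.194], [0.759, -0.194], [0.755, -0.189], [0.755, -0.189]]
brush [[0.31, 0.445], [0.31, 0.445], [0.304, 0.458], [0.304, 0.458]]
btn z 0.06654283770272432
```

```bash
python3 -c "
from rig import ctrl
print(ctrl.close_job())"
```

```text
the job is handed in; nothing more can be done
None
```

The job is handed in; no verdict came back. At the last check all four coins on the sheet (three large, one small) lay flat in their own pockets, the button had been held down about a second with the probe home in the terminal, the probe was fully home in its stand again, and nothing else had moved.

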